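# Pack the brittle gift box from the piled tins

### The arm

A 6-joint arm with a two-finger parallel gripper is mounted at the origin on the work surface. World frame = base frame: x ahead of the robot, y to its left, z up, the work surface at z = 0. Lengths are in m, angles in rad, forces in N, time in s.
With the tool pointing down it reaches from about 0.325 to 0.85 m from the base axis. Payload 15.5 kg.
Tool frame: the origin (TCP) lies between the finger pads; the fingertips stand ctrl.tcp_to_tips ahead of it and the grasp point (between the pads) lies 11 mm behind it (ctrl.tcp_to_tips is the distance from the TCP to the fingertips, in m); z points along the fingers, x is the direction in which the jaws open and shut, and the axes are right-handed (so a half turn about z gives the same grasp; the last joint's range is limited). The gripper opens to 91 mm and grips with 3 to 60 N. Pads are 32 mm wide; open, the fingers measure 118 mm over their backs; the gripper's body (76 mm by 178 mm) begins 60 mm behind the grasp point.
Start: joints at [-0.096, 0.494, 1.345, -0, 1.302, -0.096], TCP at [0.625, 0, 0.222] pointing down, gripper open.
Joint ranges: [-2.91, 2.91], [-0.82, 2.16], [0.22, 2.67], [-1.22, 4.37], [0.12, 2.79], [-3.08, 3.08]. Speed limits (rad/s): [1.89, 1.89, 2.57, 3.01, 3.01, 3.01].

### API

Orientations are given as a unit quaternion [x, y, z, w].
In Python, from bench import ctrl gives the robot as it stands.
- The arm moves only by the tool step_arm, never from a script. Its argument "commands" is a list of rows, each an object with "offset": the shift along the tool's x, y, z in mm, a list of three; "rot": the turn, a rotation vector about the tool's x, y, z in rad, a list of three; "hand": the opening, from -1 (shut) to 1 (fully open). A call has exactly 10 rows; each row shifts and turns the commanded pose from where the row before left it, along the tool's axes as they then stand; what a row does not reach is not made up. A row lasts 1/12 s, in which the tool goes at most 41.7 mm and 7.16 degrees, less where a joint would pass 70% of its speed; a pose out of reach is approached as far as the arm can. A call with a gripper value outside its range is refused whole. The fingers move at their own pace and stop on an object; the grip force is fixed at half the most. Time passes only in rows, so rows that do not move let the fingers close, or fill a call up. It gives the time, the measured TCP pose, the force and the opening at its end, in the units of the state.
- ctrl.observe(): the state, without advancing time (a new reading comes with each control period).
- ctrl.capture(name): name is "scene" or "side" or "wrist"; returns a dict with "frame" (400x640x3 uint8, blue, green, red), "mtx" (3x3 intrinsics, pixels), "R" (3x3) and "t" (3): a world point X has camera coordinates R X + t; the wrist camera has in their place "tool_from_camera" (4x4, takes a point from camera to tool coordinates, whose origin is the TCP and whose axes are the tool frame's). Camera axes: x right, y down, z forward; pixel columns grow to the right and rows downward; lengths in m; the calibration is good to about 2 mm. A picture is of the moment at which its call begins: read the wrist's pose just before it. There is no depth.
- ctrl.close_job(): hands the job in, once; it reports no verdict.
The state is a dict: "time": time; "joint_positions": joint angles; "qd": joint speeds; "tau": joint torques, N m; "tool_pos": TCP position; "ee_rot": TCP orientation; "wrist_force": force on the tool from outside, world axes, zero at the start; "ft_torque": the same for the moment, N m; "finger_gap": finger opening in m.
Only numpy, scipy, OpenCV 4.12 (cv2) and the standard library are available. Lean on these libraries where they do the work, as an engineer would, in place of code of your own. Each camera call takes 0.05 s, during which the arm holds its last target.

### The job

Pack the gift box: take the two piles of sweet tins on the round board apart from the top, and set each of the five tins into the card recess of the red gift box that is cut to its shape and size, fully down on the recess floor. The tins hold brittle that crumbles, so keep each one upright the whole time and let none tip over.

Things in the scene. Friction and masses are not known exactly. Their poses are not given: they have to be found in the camera images.
- tin_oblong_mid (a point): The oblong tin: closed tinplate tin with a slip lid that stays on and a paper band, straight upright sides, 96 (x) by 58 (y), 50 high (mm). The point is its centre, half-way up; z is up, x and y run along its sides. Bottom tin of one pile, standing on the 22 mm thick round wooden board; the large round tin or the small oblong tin stands on it. About 260 g.
- tin_square_mid (a point): The square tin: closed tinplate tin with a slip lid that stays on and a paper band, straight upright sides, 58 by 58, 50 high (mm). The point is its centre, half-way up; z is up, x and y run along its sides. Bottom tin of the other pile, on the same board, the piles about 140 mm apart; the large round tin or the small oblong tin stands on it. About 200 g.
- tin_round_mid (a point): The large round tin: closed tinplate tin with a slip lid that stays on and a paper band, straight upright sides, 54 across, 46 high (mm). The point is its centre, half-way up; z is up. Stands on the oblong or the square tin, and carries the small round tin. About 150 g.
- tin_caddy_mid (a point): The small oblong tin: closed tinplate tin with a slip lid that stays on and a paper band, straight upright sides, 50 (x) by 36 (y), 46 high (mm). The point is its centre, half-way up; z is up, x and y run along its sides. Stands on the oblong or the square tin, nothing on it. About 120 g.
- tin_small_mid (a point): The small round tin: closed tinplate tin with a slip lid that stays on and a paper band, straight upright sides, 34 across, 44 high (mm). The point is its centre, half-way up; z is up. Stands on top of the large round tin. About 70 g.
- recess_oblong (a point): The place for the oblong tin: oblong recess 108 (x) by 70 (y) mm, 10 mm deep, 6 mm of play round its tin, in a brown card fitment. The point: middle of the recess floor (8 mm above the counter); z is up, x and y are those of the box. Fitments are 120 (x) by 96 (y) mm, side by side in two rows of three, in any arrangement, in the red gift box.
- recess_square (a point): The place for the square tin: square recess 70 by 70 mm, 10 mm deep, 6 mm of play round its tin, in a brown card fitment. The point: middle of the recess floor (8 mm above the counter); z is up, x and y are those of the box. Fitment tops lie 10 mm above the recess floors. The box is fixed, open, 252 by 300 mm, its rim 22 mm above the counter.
- recess_round (a point): The place for the large round tin: large round recess 66 across mm, 10 mm deep, 6 mm of play round its tin, in a brown card fitment. The point: middle of the recess floor (8 mm above the counter); z is up, x and y are those of the box. Held by its upper part, fingertips 15 mm or more above its underside, a tin goes in without the fingers touching the card.
- recess_caddy (a point): The place for the small oblong tin: small oblong recess 62 (x) by 48 (y) mm, 10 mm deep, 6 mm of play round its tin, in a brown card fitment. The point: middle of the recess floor (8 mm above the counter); z is up, x and y are those of the box. A sixth fitment has no recess, only a flat paper card: nothing goes there.
- recess_small (a point): The place for the small round tin: small round recess 46 across mm, 10 mm deep, 6 mm of play round its tin, in a brown card fitment. The point: middle of the recess floor (8 mm above the counter); z is up, x and y are those of the box. Beyond 0.77 m from the arm lie a mallet, twine and a scraper, under 100 mm high.
Mind the look-alikes: they are no part of the job. What is shaped like the part that bears tin_square_mid but black or green is not meant.

How it is judged:
At the end, for the whole second after the job is handed in: Each tin stands upright (within 0.1 rad) and at rest in its own recess: its centre within 10 mm of the recess centre seen from above and its underside within 4 mm of the recess floor; the fingers hold none of them (horizontal distance between tin_oblong_mid and recess_oblong below 0.01 m and z of tin_oblong_mid in the frame of recess_oblong between 0.021 and 0.029 m and angle between each of tin_oblong_mid, tin_square_mid, tin_round_mid, tin_caddy_mid, tin_small_mid's own z axis and vertical below 0.1 rad and linear speed of each of tin_oblong, tin_square, tin_round, tin_caddy, tin_small below 0.02 m/s and contact force between each of tin_oblong, tin_square, tin_round, tin_caddy, tin_small and the fingers below 0.05 N and horizontal distance between tin_square_mid and recess_square below 0.01 m and z of tin_square_mid in the frame of recess_square between 0.021 and 0.029 m and horizontal distance between tin_round_mid and recess_round below 0.01 m and z of tin_round_mid in the frame of recess_round between 0.019 and 0.027 m and horizontal distance between tin_caddy_mid and recess_caddy below 0.01 m and z of tin_caddy_mid in the frame of recess_caddy between 0.019 and 0.027 m and horizontal distance between tin_small_mid and recess_small below 0.01 m and z of tin_small_mid in the frame of recess_small between 0.018 and 0.026 m); the robot touches nothing.
It fails at once if the oblong tin is tipped by more than 0.6 rad (angle between tin_oblong_mid's own z axis and vertical above 0.6 rad).
It fails at once if the square tin is tipped by more than 0.6 rad (angle between tin_square_mid's own z axis and vertical above 0.6 rad).
It fails at once if the large round tin is tipped by more than 0.6 rad (angle between tin_round_mid's own z axis and vertical above 0.6 rad).
It fails at once if the small oblong tin is tipped by more than 0.6 rad (angle between tin_caddy_mid's own z axis and vertical above 0.6 rad).
It fails at once if the small round tin is tipped by more than 0.6 rad (angle between tin_small_mid's own z axis and vertical above 0.6 rad).
It also fails if it takes over 136 s, if anything falls off the work surface, if the arm or the gripper's body presses on something with over 40 N, if the wrist force passes 120 N, or if a joint passes its speed limit or range.

## Working session

There is one attempt and no reset: what is moved stays moved. The work goes in short steps, Python scripts to look and compute and a tool call to move; the robot and the scene stay as the last step left them, time stands still between calls to the robot, and variables do not carry over. Pictures are saved under pics/ and viewed, and the job is handed in when it is done.

Besides the shell and the picture viewer there is one more tool, called after "Call:" as a command line: name --argument value ..., lists and objects as JSON in quotes. step_arm: Moves the arm, as the interface text tells. Its arguments: {"type":"object","properties":{"commands":{"type":"array","items":{"type":"object","properties":{"offset":{"type":"array","items":{"type":"number"}},"rot":{"type":"array","items":{"type":"number"}},"hand":{"type":"number"}}}}},"required":["commands"]}

```bash
mkdir -p pics; ls
python3 - <<'E'
from bench import ctrl
import cv2
s=ctrl.observe();print(s, ctrl.tcp_to_tips)
for n in("scene","side","wrist"):
    c=ctrl.capture(n);cv2.imwrite(f"pics/{n}0.png",c["frame"])
    print(n,c["mtx"].tolist() if hasattr(c["mtx"],'tolist') else c["mtx"],{k:v for k,v in c.items() if k not in("frame","mtx")})
E
```

```text
pics
{'time': 0.0, 'joint_positions': array([-9.54791245e-02,  4.94185657e-01,  1.34618799e+00,  4.87493411e-06,
        1.30248509e+00, -9.55142353e-02]), 'qd': array([-0.00043945, -0.00026252,  0.0016087 ,  0.00152281, -0.00122547,
        0.00065552]), 'tau': array([-1.07322368e-03, -8.78814626e+01, -3.81857479e+01,  7.05250050e-02,
        5.33505273e-02, -1.50444166e-04]), 'tool_pos': array([6.24602185e-01, 5.59742736e-05, 2.21317459e-01]), 'ee_rot': array([ 9.99999799e-01,  1.69077015e-05, -6.29935036e-04, -6.27008433e-05]), 'wrist_force': array([ 0.38076633, -0.18033457,  0.86456651]), 'ft_torque': array([ 0.0383859 , -0.05364185,  0.03217332]), 'finger_gap': 0.09103932060749141} 0.008
scene [[366.486565500394, 0.0, 316.5252112562788], [0.0, 366.486565500394, 198.56484707402763], [0.0, 0.0, 1.0]] {'R': array([[-0.60430015,  0.7967438 ,  0.00454408],
       [ 0.56357922,  0.43147115, -0.70442253],
       [-0.56320493, -0.42312169, -0.70976633]]), 't': array([ 0.21532677, -0.20765315,  1.41170183])}
side [[488.31529080837726, 0.0, 326.21587071660974], [0.0, 488.31529080837726, 203.05580940278227], [0.0, 0.0, 1.0]] {'R': array([[ 0.77051469, -0.63705827, -0.0215376 ],
       [-0.33594912, -0.37714789, -0.86307454],
       [ 0.54170591,  0.67224715, -0.50461716]]), 't': array([-0.32966763,  0.28720669,  0.89751359])}
wrist [[292.75528270527855, 0.0, 316.35012873149964], [0.0, 292.75528270527855, 200.14480329374888], [0.0, 0.0, 1.0]] {'tool_from_camera': array([[ 9.99999932e-01,  2.24219908e-04, -2.93712206e-04,
        -8.05247705e-04],
       [-1.41960619e-04,  9.66978247e-01,  2.54858883e-01,
        -7.24981110e-02],
       [ 3.41157750e-04, -2.54858824e-01,  9.66978212e-01,
        -1.62698494e-01],
       [ 0.00000000e+00,  0.00000000e+00,  0.00000000e+00,
         1.00000000e+00]])}
```

View pics/scene0.png

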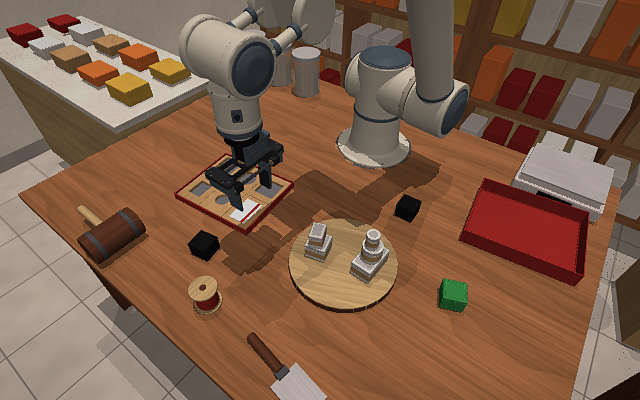

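View pics/side0.png

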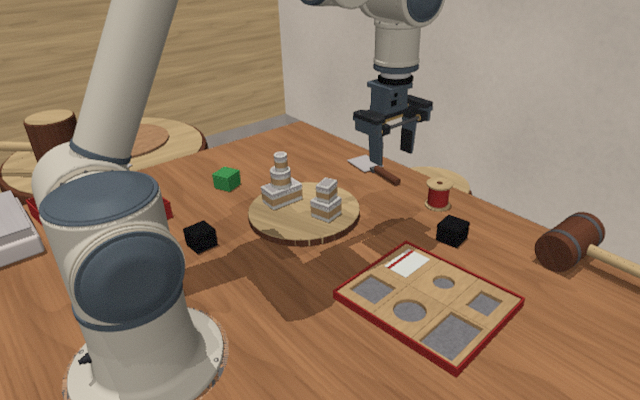

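View pics/wrist0.png

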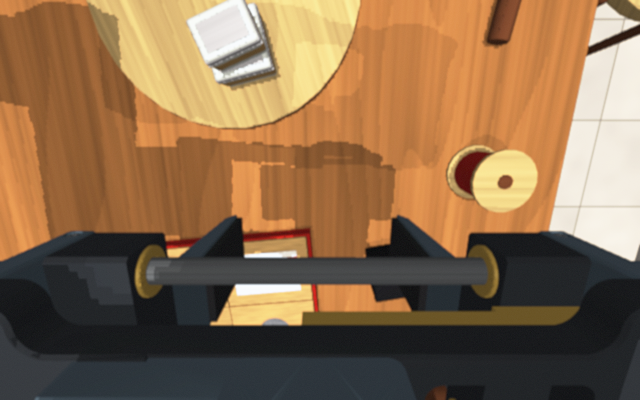

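The scene view shows the pile with the round tins on the oblong tin at about (372,258), and the caddy on the square tin at (318,242). In the side view the recesses are: square (374,290), large round (410,310), oblong (452,338), small round (444,282), caddy (486,303). The blank card is at (407,263). I'll make rough fixes from these and then refine with the wrist camera.

```bash
cat > h.py <<'E'
from bench import ctrl
import cv2, numpy as np
from scipy.spatial.transform import Rotation as R
def cap(n,save=None):
    s=ctrl.observe(); c=ctrl.capture(n)
    if n=="wrist":
        T=np.eye(4);T[:3,:3]=R.from_quat(s["ee_rot"]).as_matrix();T[:3,3]=s["tool_pos"]
        W=T@c["tool_from_camera"]; Rc=W[:3,:3]; o=W[:3,3]
    else:
        Rc=c["R"].T; o=-Rc@c["t"]
    if save: cv2.imwrite(f"pics/{save}.png",c["frame"])
    return dict(img=c["frame"],K=np.array(c["mtx"]),Rc=Rc,o=o)
def ray(c,px):
    px=np.atleast_2d(px).astype(float)
    d=np.c_[px,np.ones(len(px))]@np.linalg.inv(c["K"]).T
    return d@c["Rc"].T
def onz(c,px,z):
    d=ray(c,px); return c["o"]+d*((z-c["o"][2])/d[:,2])[:,None]
def proj(c,X):
    p=(np.atleast_2d(X)-c["o"])@c["Rc"]@c["K"].T; return p[:,:2]/p[:,2:]
E
python3 - <<'E'
from h import *
np.set_printoptions(precision=4,suppress=True)
a=cap("scene");b=cap("side")
print("scene small top",onz(a,[373,233],.162),"caddy top",onz(a,[317,228],.118),"board",onz(a,[343,262],.022))
print("side small top",onz(b,[280,156],.162),"caddy top",onz(b,[326,183],.118))
print(onz(b,[[374,290],[410,310],[452,338],[444,282],[486,303],[407,263]],.013))
for n,c in(("a",a),("b",b)):cv2.imwrite(f"pics/z{n}.png",cv2.resize(c["img"][130:360,160:560] if n=="a" else c["img"][130:380,220:540],None,fx=2,fy=2,interpolation=cv2.INTER_CUBIC))
E
```

```text
scene small top [[0.5031 0.2832 0.162 ]] caddy top [[0.5436 0.1429 0.118 ]] board [[0.5321 0.224  0.022 ]]
side small top [[0.4996 0.2697 0.162 ]] caddy top [[0.5455 0.1392 0.118 ]]
[[ 0.4387 -0.1456  0.013 ]
 [ 0.4503 -0.2362  0.013 ]
 [ 0.4529 -0.3378  0.013 ]
 [ 0.5701 -0.2254  0.013 ]
 [ 0.5813 -0.3227  0.013 ]
 [ 0.5603 -0.1281  0.013 ]]
```

View pics/zb.png

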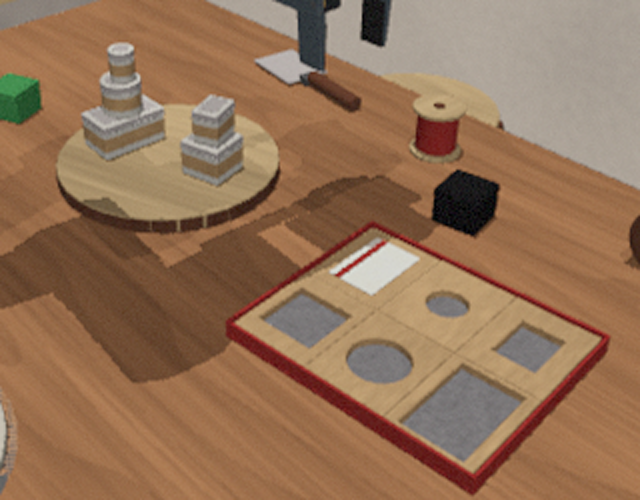

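Call:
step_arm --commands '[{"offset": [-15, -18, -18], "rot": [0, 0, 0], "hand": 1}, {"offset": [-15, -18, -18], "rot": [0, 0, 0], "hand": 1}, {"offset": [-15, -18, -18], "rot": [0, 0, 0], "hand": 1}, {"offset": [-15, -18, -18], "rot": [0, 0, 0], "hand": 1}, {"offset": [-15, -18, -18], "rot": [0, 0, 0], "hand": 1}, {"offset": [-15, -18, -18], "rot": [0, 0, 0], "hand": 1}, {"offset": [-15, -18, -18], "rot": [0, 0, 0], "hand": 1}, {"offset": [0, 0, 0], "rot": [0, 0, 0], "hand": 1}, {"offset": [0, 0, 0], "rot": [0, 0, 0], "hand": 1}, {"offset": [0, 0, 0], "rot": [0, 0, 0], "hand": 1}]'

```text
time: 1.08
tool_pos: [0.52, 0.1258, 0.3475]
ee_rot: [1.0, 0.0, -0.0, 0.0]
wrist_force: [0.8, 0.3, -0.4]
finger_gap: 0.091
```

Run:
```python
from h import *
c=cap("wrist","w1"); print(c["o"])
cv2.imwrite("pics/w1b.png",cv2.resize(c["img"][0:240,150:500],None,fx=2.2,fy=2.2,interpolation=cv2.INTER_CUBIC))
```

```text
[0.51925421 0.19832889 0.51017387]
```

View pics/w1b.png

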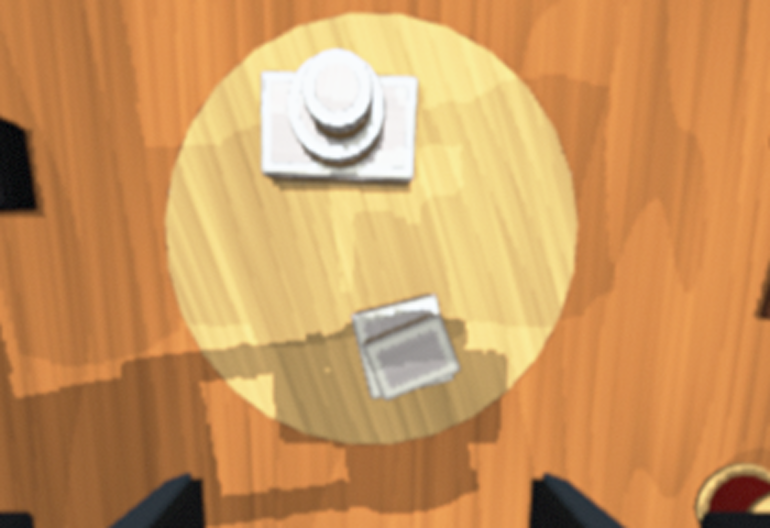

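The crop shows the round pile on the oblong tin (axis nearly along x), and the caddy on a square tin turned by about 0.2–0.3 rad. I'll enlarge both to pick edges.

Run:
```python
from h import *
im=cv2.imread("pics/w1.png")
A=cv2.resize(im[10:95,255:355],None,fx=6,fy=6,interpolation=cv2.INTER_CUBIC)
B=cv2.resize(im[125:190,300:370],None,fx=8,fy=8,interpolation=cv2.INTER_CUBIC)
cv2.imwrite("pics/A.png",A);cv2.imwrite("pics/B.png",B)
```

```text
(no output)
```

View pics/A.png

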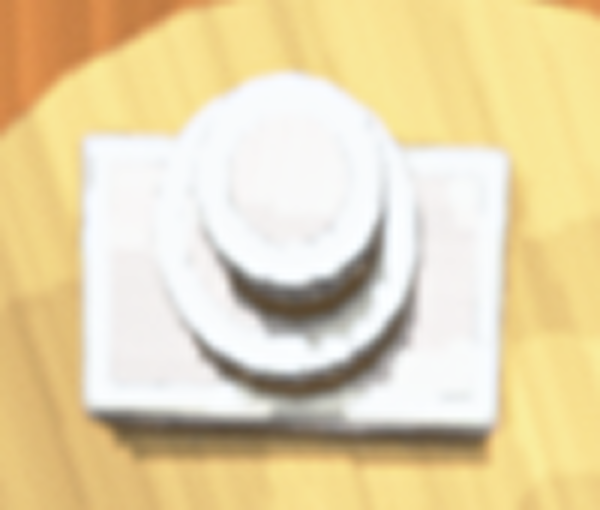

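View pics/B.png

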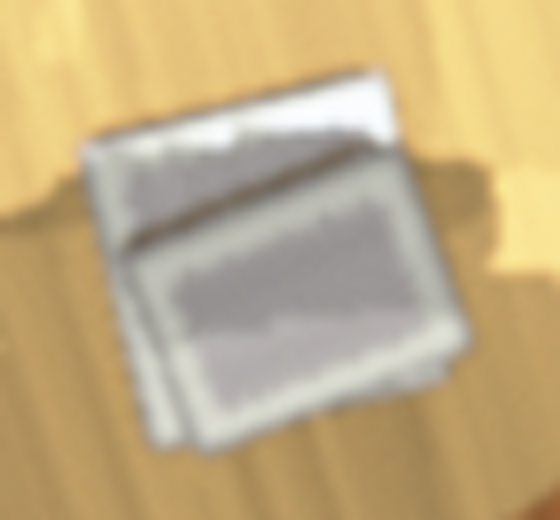

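```bash
cat > m1.py <<'E'
from h import *
from scipy.optimize import least_squares
np.set_printoptions(precision=4,suppress=True)
c=dict(K=np.array([[292.755,0,316.35],[0,292.755,200.145],[0,0,1]]))
def circ(P,r): return least_squares(lambda p:np.hypot(P[:,0]-p[0],P[:,1]-p[1])-r,P[:,:2].mean(0))
def rect(P):
    m=P.mean(0); e=[P[1]-P[0],P[2]-P[3]]; f=[P[3]-P[0],P[2]-P[1]]
    v=e[0]+e[1]; w=-(f[0]+f[1])
    return m[:2],[np.linalg.norm(x)*1e3 for x in e+f],np.degrees([np.arctan2(v[1],v[0]),np.arctan2(w[1],w[0])-np.pi/2])
if __name__=="__main__":
    c=cap("wrist")
    A=lambda l:(np.array(l)+.5)/6-.5+[255,10]
    B=lambda l:(np.array(l)+.5)/8-.5+[300,125]
    for n,l,z,r in(("small",[[197,180],[386,180],[291,288],[291,72]],.162,.017),("large",[[155,225],[418,225],[287,376]],.118,.027)):
        P=onz(c,A(l),z); s=circ(P,r); print(n,s.x,s.fun*1e3)
    print("obl",rect(onz(c,A([[83,137],[510,150],[497,425],[88,410]]),.072)))
    print("cad",rect(onz(c,B([[125,250],[400,150],[470,345],[205,448]]),.118)))
    print("sq",rect(onz(c,B([[82,148],[385,70],[447,380],[155,448]]),.072)))
E
python3 m1.py
```

```text
small [0.5048 0.2843] [-0.0933 -0.0887  0.4595  0.4621]
large [0.5018 0.2858] [-0.3011 -0.3014 -0.0321]
obl (array([0.5015, 0.2856]), [np.float64(95.71316263907211), np.float64(95.09379228568392), np.float64(56.972155223791795), np.float64(57.60236470269164)], array([-1.7916, -1.5507]))
cad (array([0.5465, 0.1474]), [np.float64(48.14087799329459), np.float64(47.763406395835446), np.float64(36.119942020903316), np.float64(34.651798583092706)], array([20.7412, 21.7722]))
sq (array([0.5436, 0.1481]), [np.float64(57.0666323546744), np.float64(56.54411810563794), np.float64(57.6732722521592), np.float64(58.52639936231644)], array([13.7564, 13.3198]))
```

Call:
step_arm --commands '[{"offset": [0, 40, 0], "rot": [0, 0, 0], "hand": 1}, {"offset": [0, 40, 0], "rot": [0, 0, 0], "hand": 1}, {"offset": [0, 40, 0], "rot": [0, 0, 0], "hand": 1}, {"offset": [0, 40, 0], "rot": [0, 0, 0], "hand": 1}, {"offset": [0, 40, 0], "rot": [0, 0, 0], "hand": 1}, {"offset": [0, 40, 0], "rot": [0, 0, 0], "hand": 1}, {"offset": [0, 40, 0], "rot": [0, 0, 0], "hand": 1}, {"offset": [0, 40, 0], "rot": [0, 0, 0], "hand": 1}, {"offset": [0, 40, 0], "rot": [0, 0, 0], "hand": 1}, {"offset": [0, 40, 0], "rot": [0, 0, 0], "hand": 1}]'

```text
time: 2.02
tool_pos: [0.5192, -0.2768, 0.347]
ee_rot: [1.0, -0.001, -0.001, -0.0]
wrist_force: [0.4, 0.8, 0.9]
finger_gap: 0.0914
```

Call:
step_arm --commands '[{"offset": [0, 30, 0], "rot": [0, 0, 0], "hand": 1}, {"offset": [0, 0, 0], "rot": [0, 0, 0], "hand": 1}, {"offset": [0, 0, 0], "rot": [0, 0, 0], "hand": 1}, {"offset": [0, 0, 0], "rot": [0, 0, 0], "hand": 1}, {"offset": [0, 0, 0], "rot": [0, 0, 0], "hand": 1}, {"offset": [0, 0, 0], "rot": [0, 0, 0], "hand": 1}, {"offset": [0, 0, 0], "rot": [0, 0, 0], "hand": 1}, {"offset": [0, 0, 0], "rot": [0, 0, 0], "hand": 1}, {"offset": [0, 0, 0], "rot": [0, 0, 0], "hand": 1}, {"offset": [0, 0, 0], "rot": [0, 0, 0], "hand": 1}]'

```text
time: 2.85
tool_pos: [0.5201, -0.3037, 0.348]
ee_rot: [1.0, 0.0, 0.0, 0.0]
wrist_force: [-0.1, -0.0, 0.0]
finger_gap: 0.091
```

Run:
```python
from h import *
c=cap("wrist","w2"); print(c["o"])
cv2.imwrite("pics/w2b.png",cv2.resize(c["img"][0:240,150:500],None,fx=2.2,fy=2.2,interpolation=cv2.INTER_CUBIC))
```

```text
[ 0.51921772 -0.23122325  0.51071804]
```

View pics/w2b.png

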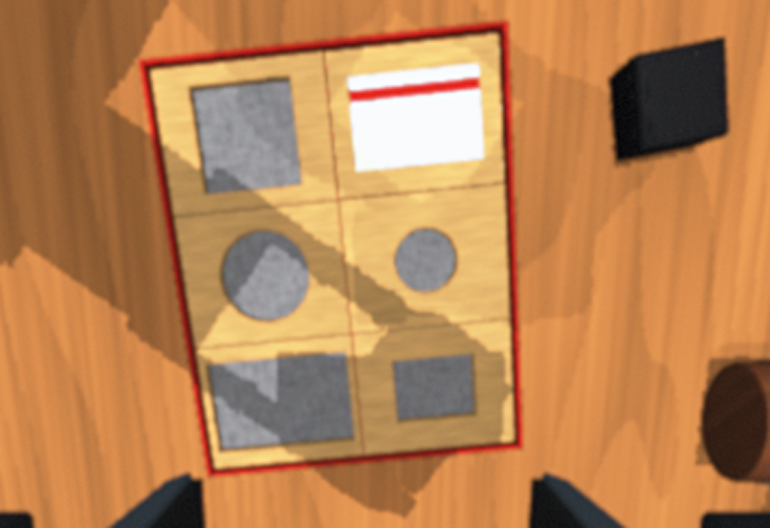

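Run:
```python
from h import *
from m1 import rect
np.set_printoptions(precision=4,suppress=True)
c=cap("wrist")
A=lambda l:(np.array(l)+.5)/2.2-.5+[150,0]
P=onz(c,A([[142,62],[507,22],[521,446],[210,474]]),.022)
m,s,a=rect(P);print("rim",m,s,a)
th=np.radians(a.mean());u=np.array([np.cos(th),np.sin(th)]);v=np.array([-u[1],u[0]])
for n,i,j,l in(("sq",-1,1,[[190,86],[289,78],[300,185],[206,193]]),("round",-1,0,None),("obl",-1,-1,[[208,364],[350,353],[354,439],[220,451]]),("paper",1,1,[[348,76],[478,64],[484,158],[356,172]]),("small",1,0,None),("cad",1,-1,[[393,361],[474,354],[476,413],[398,420]])):
    print(n,m+u*60*i/1e3+v*96*j/1e3, end=' ')
    if l: mm,ss,aa=rect(onz(c,A(l),.018));print(mm,np.round(ss,1),aa)
    else:
        # gray mask centroid
        q=m+u*60*i/1e3+v*96*j/1e3; px=proj(c,np.r_[q,.018])[0].astype(int)
        hsv=cv2.cvtColor(c["img"],cv2.COLOR_BGR2HSV); mk=(hsv[...,1]<60).astype(np.uint8)
        k,lab,st,ce=cv2.connectedComponentsWithStats(mk); L=lab[px[1],px[0]]
        print(onz(c,ce[L],.018),st[L])
lines=onz(c,A([[324,50],[364,455],[176,216],[505,183],[200,345],[512,319]]),.018);print(lines)
```

```text
rim [ 0.5037 -0.2289] [np.float64(247.7768221388112), np.float64(247.04476449806867), np.float64(294.7578064895945), np.float64(295.55822612785533)] [5.4839 5.4085]
sq [ 0.4348 -0.139 ] [ 0.4344 -0.1398] [68.7 67.9 69.7 69.2] [4.3702 5.1466]
round [ 0.4439 -0.2346] [[ 0.4442 -0.2342  0.018 ]] [ 252  105   38   40 1207]
obl [ 0.4531 -0.3301] [ 0.454  -0.3303] [109.3 107.   69.5  67.9] [4.8761 3.3228]
paper [ 0.5543 -0.1276] [ 0.5539 -0.128 ] [89.5 91.3 61.8 60.1] [5.3082 5.7405]
small [ 0.5634 -0.2232] [[ 0.5621 -0.2232  0.018 ]] [330 105  27  27 583]
cad [ 0.5725 -0.3187] [ 0.5723 -0.3183] [62.  61.2 46.5 46.2] [5.1347 4.9297]
[[ 0.49   -0.0855  0.018 ]
 [ 0.5171 -0.3728  0.018 ]
 [ 0.381  -0.1927  0.018 ]
 [ 0.6181 -0.1703  0.018 ]
 [ 0.3923 -0.2857  0.018 ]
 [ 0.6287 -0.2661  0.018 ]]
```

The box fixes agree to about 1 mm: the rim-derived fitment centres match the recess centres, and the box yaw is 5.4°. The tin sizes also come out right. The black blocks and the green block look like the square tin but are not banded white tins, so they are not meant. Now the small round tin at (0.5045, 0.2845).

Call:
step_arm --commands '[{"offset": [-1.5, -39, 0], "rot": [0, 0, 0], "hand": 1}, {"offset": [-1.5, -39, 0], "rot": [0, 0, 0], "hand": 1}, {"offset": [-1.5, -39, 0], "rot": [0, 0, 0], "hand": 1}, {"offset": [-1.5, -39, 0], "rot": [0, 0, 0], "hand": 1}, {"offset": [-1.5, -39, 0], "rot": [0, 0, 0], "hand": 1}, {"offset": [-1.5, -39, 0], "rot": [0, 0, 0], "hand": 1}, {"offset": [-1.5, -39, 0], "rot": [0, 0, 0], "hand": 1}, {"offset": [-1.5, -39, 0], "rot": [0, 0, 0], "hand": 1}, {"offset": [-1.5, -39, 0], "rot": [0, 0, 0], "hand": 1}, {"offset": [-1.5, -39, 0], "rot": [0, 0, 0], "hand": 1}]'

```text
time: 3.78
tool_pos: [0.5045, 0.0879, 0.3481]
ee_rot: [1.0, -0.0, 0.0, -0.0]
wrist_force: [0.9, -0.5, -0.0]
finger_gap: 0.091
```

Call:
step_arm --commands '[{"offset": [0, -39.5, 0], "rot": [0, 0, 0], "hand": 1}, {"offset": [0, -39.5, 0], "rot": [0, 0, 0], "hand": 1}, {"offset": [0, -39.5, 0], "rot": [0, 0, 0], "hand": 1}, {"offset": [0, -39.5, 0], "rot": [0, 0, 0], "hand": 1}, {"offset": [0, -39.5, 0], "rot": [0, 0, 0], "hand": 1}, {"offset": [0, 0, 20], "rot": [0, 0, 0], "hand": 1}, {"offset": [0, 0, 20], "rot": [0, 0, 0], "hand": 1}, {"offset": [0, 0, 20], "rot": [0, 0, 0], "hand": 1}, {"offset": [0, 0, 20], "rot": [0, 0, 0], "hand": 1}, {"offset": [0, 0, 20], "rot": [0, 0, 0], "hand": 1}]'

```text
time: 4.62
tool_pos: [0.5049, 0.2837, 0.247]
ee_rot: [1.0, 0.0, 0.0, -0.0]
wrist_force: [0.6, 0.3, 0.3]
finger_gap: 0.0911
```

Call:
step_arm --commands '[{"offset": [0, 0, 15], "rot": [0, 0, 0], "hand": 1}, {"offset": [0, 0, 15], "rot": [0, 0, 0], "hand": 1}, {"offset": [0, 0, 0], "rot": [0, 0, 0], "hand": 1}, {"offset": [0, 0, 0], "rot": [0, 0, 0], "hand": 1}, {"offset": [0, 0, 0], "rot": [0, 0, 0], "hand": 1}, {"offset": [0, 0, 0], "rot": [0, 0, 0], "hand": 1}, {"offset": [0, 0, 0], "rot": [0, 0, 0], "hand": 1}, {"offset": [0, 0, 0], "rot": [0, 0, 0], "hand": 1}, {"offset": [0, 0, 0], "rot": [0, 0, 0], "hand": 1}, {"offset": [0, 0, 0], "rot": [0, 0, 0], "hand": 1}]'

```text
time: 5.45
tool_pos: [0.5051, 0.2835, 0.2182]
ee_rot: [1.0, 0.0, 0.0, -0.0]
wrist_force: [-0.2, 0.1, -1.0]
finger_gap: 0.091
```

Run:
```python
from h import *
c=cap("side","s1");cv2.imwrite("pics/s1b.png",cv2.resize(c["img"][60:260,200:400],None,fx=3,fy=3,interpolation=cv2.INTER_CUBIC))
```

```text
(no output)
```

View pics/s1b.png

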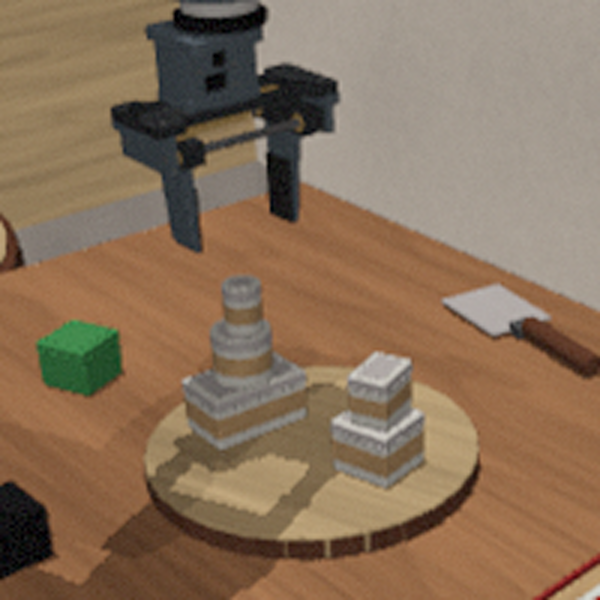

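The fingers stand centred above the small tin. Descending 74 mm, then closing.

Call:
step_arm --commands '[{"offset": [0, 0, 20], "rot": [0, 0, 0], "hand": 1}, {"offset": [0, 0, 20], "rot": [0, 0, 0], "hand": 1}, {"offset": [0, 0, 20], "rot": [0, 0, 0], "hand": 1}, {"offset": [0, 0, 14], "rot": [0, 0, 0], "hand": 1}, {"offset": [0, 0, 0], "rot": [0, 0, 0], "hand": 1}, {"offset": [0, 0, 0], "rot": [0, 0, 0], "hand": 0.2}, {"offset": [0, 0, 0], "rot": [0, 0, 0], "hand": -0.1}, {"offset": [0, 0, 0], "rot": [0, 0, 0], "hand": -0.2}, {"offset": [0, 0, 0], "rot": [0, 0, 0], "hand": -0.3}, {"offset": [0, 0, 0], "rot": [0, 0, 0], "hand": -0.5}]'

```text
time: 6.33
tool_pos: [0.5053, 0.2836, 0.1446]
ee_rot: [1.0, 0.0, 0.001, -0.0]
wrist_force: [-0.6, -0.2, 1.1]
finger_gap: 0.0607
```

Call:
step_arm --commands '[{"offset": [0, 0, 0], "rot": [0, 0, 0], "hand": -0.7}, {"offset": [0, 0, 0], "rot": [0, 0, 0], "hand": -1}, {"offset": [0, 0, 0], "rot": [0, 0, 0], "hand": -1}, {"offset": [0, 0, 0], "rot": [0, 0, 0], "hand": -1}, {"offset": [0, 0, 0], "rot": [0, 0, 0], "hand": -1}, {"offset": [0, 0, 0], "rot": [0, 0, 0], "hand": -1}, {"offset": [0, 0, 0], "rot": [0, 0, 0], "hand": -1}, {"offset": [0, 0, 0], "rot": [0, 0, 0], "hand": -1}, {"offset": [0, 0, 0], "rot": [0, 0, 0], "hand": -1}, {"offset": [0, 0, 0], "rot": [0, 0, 0], "hand": -1}]'

```text
time: 7.17
tool_pos: [0.505, 0.2835, 0.1439]
ee_rot: [1.0, 0.0, 0.0, -0.0]
wrist_force: [0.1, -0.8, 1.5]
finger_gap: 0.0337
```

Call:
step_arm --commands '[{"offset": [0, 0, -10], "rot": [0, 0, 0], "hand": -1}, {"offset": [0, 0, -20], "rot": [0, 0, 0], "hand": -1}, {"offset": [0, 0, -20], "rot": [0, 0, 0], "hand": -1}, {"offset": [0, 0, -10], "rot": [0, 0, 0], "hand": -1}, {"offset": [4, 20, 0], "rot": [0, 0, 0], "hand": -1}, {"offset": [4, 30, 0], "rot": [0, 0, 0], "hand": -1}, {"offset": [4, 30, 0], "rot": [0, 0, 0], "hand": -1}, {"offset": [4, 30, 0], "rot": [0, 0, 0], "hand": -1}, {"offset": [4, 30, 0], "rot": [0, 0, 0], "hand": -1}, {"offset": [4, 30, 0], "rot": [0, 0, 0], "hand": -1}]'

```text
time: 8.0
tool_pos: [0.5289, 0.1121, 0.2042]
ee_rot: [1.0, 0.0, 0.0, 0.0]
wrist_force: [0.3, 0.7, -0.7]
finger_gap: 0.0336
```

Call:
step_arm --commands '[{"offset": [4, 34, 0], "rot": [0, 0, 0], "hand": -1}, {"offset": [4, 34, 0], "rot": [0, 0, 0], "hand": -1}, {"offset": [4, 34, 0], "rot": [0, 0, 0], "hand": -1}, {"offset": [4, 34, 0], "rot": [0, 0, 0], "hand": -1}, {"offset": [4, 34, 0], "rot": [0, 0, 0], "hand": -1}, {"offset": [4, 34, 0], "rot": [0, 0, 0], "hand": -1}, {"offset": [4, 34, 0], "rot": [0, 0, 0], "hand": -1}, {"offset": [4, 34, 0], "rot": [0, 0, 0], "hand": -1}, {"offset": [2, 34, 0], "rot": [0, 0, 0], "hand": -1}, {"offset": [0, 30, 0], "rot": [0, 0, 0], "hand": -1}]'

```text
time: 8.83
tool_pos: [0.5631, -0.2247, 0.2041]
ee_rot: [1.0, -0.0, 0.0, 0.0]
wrist_force: [0.2, 0.1, -0.1]
finger_gap: 0.0334
```

Call:
step_arm --commands '[{"offset": [0, 0, 0], "rot": [0, 0, 0], "hand": -1}, {"offset": [0, 0, 20], "rot": [0, 0, 0], "hand": -1}, {"offset": [0, 0, 30], "rot": [0, 0, 0], "hand": -1}, {"offset": [0, 0, 30], "rot": [0, 0, 0], "hand": -1}, {"offset": [0, 0, 30], "rot": [0, 0, 0], "hand": -1}, {"offset": [0, 0, 20], "rot": [0, 0, 0], "hand": -1}, {"offset": [0, 0, 10], "rot": [0, 0, 0], "hand": -1}, {"offset": [0, 0, 0], "rot": [0, 0, 0], "hand": -1}, {"offset": [0, 0, 0], "rot": [0, 0, 0], "hand": -1}, {"offset": [0, 0, 0], "rot": [0, 0, 0], "hand": -1}]'

```text
time: 9.67
tool_pos: [0.5639, -0.2228, 0.0654]
ee_rot: [1.0, 0.0, 0.001, 0.0]
wrist_force: [0.1, 0.0, -0.6]
finger_gap: 0.0329
```

Run:
```python
from h import *
print(ctrl.observe()["tool_pos"],ctrl.observe()["finger_gap"])
c=cap("side","s2");cv2.imwrite("pics/s2b.png",cv2.resize(c["img"][160:380,330:540],None,fx=3,fy=2.7,interpolation=cv2.INTER_CUBIC))
```

```text
[ 0.56386112 -0.22284808  0.06539532] 0.03292501302752046
```

View pics/s2b.png

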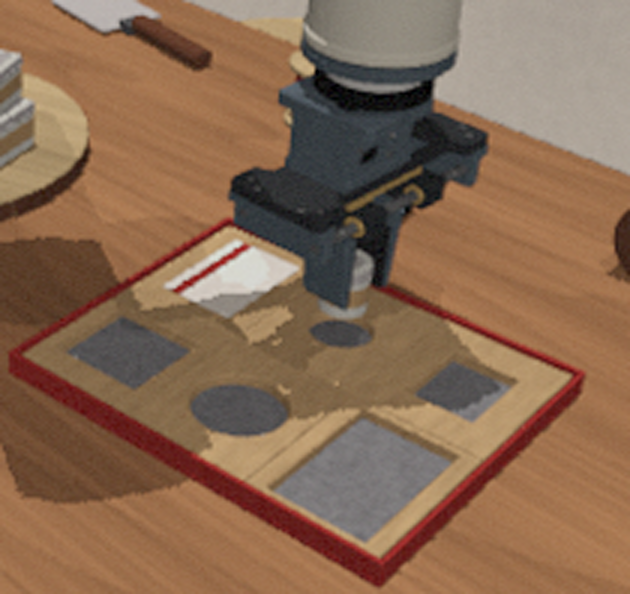

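The tin hangs upright just above the small round recess. Lowering 31 mm.

Call:
step_arm --commands '[{"offset": [0, 0, 8], "rot": [0, 0, 0], "hand": -1}, {"offset": [0, 0, 8], "rot": [0, 0, 0], "hand": -1}, {"offset": [0, 0, 6], "rot": [0, 0, 0], "hand": -1}, {"offset": [0, 0, 5], "rot": [0, 0, 0], "hand": -1}, {"offset": [0, 0, 3], "rot": [0, 0, 0], "hand": -1}, {"offset": [0, 0, 0], "rot": [0, 0, 0], "hand": -1}, {"offset": [0, 0, 0], "rot": [0, 0, 0], "hand": -1}, {"offset": [0, 0, 0], "rot": [0, 0, 0], "hand": -1}, {"offset": [0, 0, 0], "rot": [0, 0, 0], "hand": -1}, {"offset": [0, 0, 0], "rot": [0, 0, 0], "hand": -1}]'

```text
time: 10.55
tool_pos: [0.563, -0.2225, 0.0339]
ee_rot: [1.0, -0.0, 0.0, 0.0]
wrist_force: [-1.0, 0.2, -0.9]
finger_gap: 0.0335
```

Call:
step_arm --commands '[{"offset": [0, 0, 0], "rot": [0, 0, 0], "hand": -0.2}, {"offset": [0, 0, 0], "rot": [0, 0, 0], "hand": -0.1}, {"offset": [0, 0, 0], "rot": [0, 0, 0], "hand": 0.1}, {"offset": [0, 0, 0], "rot": [0, 0, 0], "hand": 0.2}, {"offset": [0, 0, 0], "rot": [0, 0, 0], "hand": 0.3}, {"offset": [0, 0, -10], "rot": [0, 0, 0], "hand": 0.3}, {"offset": [0, 0, -20], "rot": [0, 0, 0], "hand": 0.3}, {"offset": [0, 0, -30], "rot": [0, 0, 0], "hand": 0.5}, {"offset": [0, 0, -40], "rot": [0, 0, 0], "hand": 1}, {"offset": [0, 0, -40], "rot": [0, 0, 0], "hand": 1}]'

```text
time: 11.38
tool_pos: [0.5623, -0.2221, 0.1758]
ee_rot: [1.0, -0.0, -0.001, -0.0]
wrist_force: [1.0, -0.7, 0.7]
finger_gap: 0.0763
```

Run:
```python
from h import *
print(ctrl.observe()["tool_pos"],ctrl.observe()["finger_gap"])
c=cap("side","s3");cv2.imwrite("pics/s3b.png",cv2.resize(c["img"][160:380,330:540],None,fx=3,fy=2.7,interpolation=cv2.INTER_CUBIC))
```

```text
[ 0.56233647 -0.22214438  0.17577188] 0.07631895931392442
```

View pics/s3b.png

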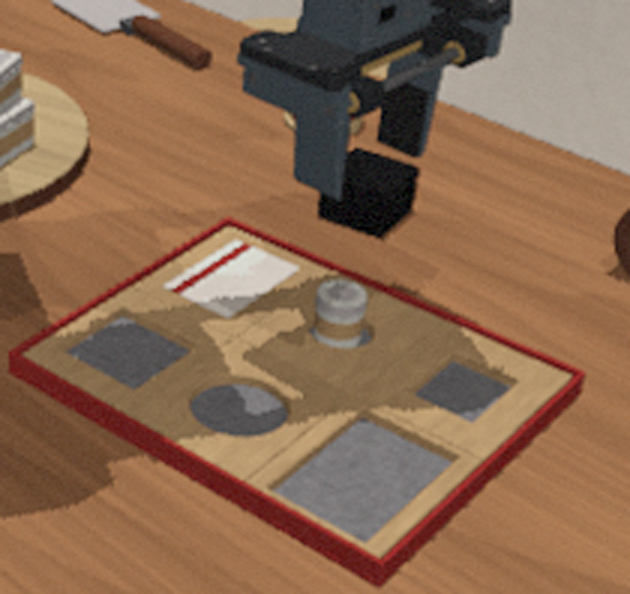

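Small tin is seated, at about (341,318) in the crop. Next the large round tin at (0.502, 0.2855).

Call:
step_arm --commands '[{"offset": [-4.5, -30, 0], "rot": [0, 0, 0], "hand": 1}, {"offset": [-4.5, -39, 0], "rot": [0, 0, 0], "hand": 1}, {"offset": [-4.5, -39, 0], "rot": [0, 0, 0], "hand": 1}, {"offset": [-4.5, -39, 0], "rot": [0, 0, 0], "hand": 1}, {"offset": [-4.5, -39, 0], "rot": [0, 0, 0], "hand": 1}, {"offset": [-4.5, -39, 0], "rot": [0, 0, 0], "hand": 1}, {"offset": [-4.5, -39, 0], "rot": [0, 0, 0], "hand": 1}, {"offset": [-4.5, -39, 0], "rot": [0, 0, 0], "hand": 1}, {"offset": [-4.5, -39, 0], "rot": [0, 0, 0], "hand": 1}, {"offset": [-4.5, -39, 0], "rot": [0, 0, 0], "hand": 1}]'

```text
time: 12.27
tool_pos: [0.5175, 0.1604, 0.1748]
ee_rot: [1.0, -0.0, 0.0, -0.0]
wrist_force: [0.6, 0.6, -0.0]
finger_gap: 0.0912
```

Call:
step_arm --commands '[{"offset": [-4.5, -39, 0], "rot": [0, 0, 0], "hand": 1}, {"offset": [-4.5, -39, 0], "rot": [0, 0, 0], "hand": 1}, {"offset": [-4.5, -39, 0], "rot": [0, 0, 0], "hand": 1}, {"offset": [-2, -9, 0], "rot": [0, 0, 0], "hand": 1}, {"offset": [0, 0, 0], "rot": [0, 0, 0], "hand": 1}, {"offset": [0, 0, 0], "rot": [0, 0, 0], "hand": 1}, {"offset": [0, 0, 0], "rot": [0, 0, 0], "hand": 1}, {"offset": [0, 0, 0], "rot": [0, 0, 0], "hand": 1}, {"offset": [0, 0, 0], "rot": [0, 0, 0], "hand": 1}, {"offset": [0, 0, 0], "rot": [0, 0, 0], "hand": 1}]'

```text
time: 13.1
tool_pos: [0.5028, 0.2837, 0.174]
ee_rot: [1.0, -0.001, 0.0, 0.0]
wrist_force: [0.4, 0.3, -0.1]
finger_gap: 0.0912
```

Run:
```python
from h import *
print(ctrl.observe()["tool_pos"],ctrl.observe()["finger_gap"])
c=cap("scene","c4");cv2.imwrite("pics/c4b.png",cv2.resize(c["img"][150:320,270:430],None,fx=3.5,fy=3.5,interpolation=cv2.INTER_CUBIC))
```

```text
[0.50277296 0.28365213 0.17404431] 0.09116544060427756
```

View pics/c4b.png

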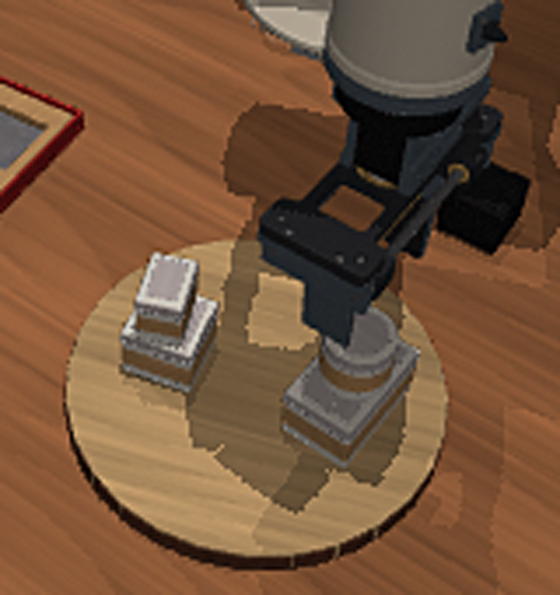

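The gripper is above the large round tin and the pile is undisturbed. Descending 76 mm and gripping.

Call:
step_arm --commands '[{"offset": [-1, -2, 16], "rot": [0, 0, 0], "hand": 1}, {"offset": [0, 0, 20], "rot": [0, 0, 0], "hand": 1}, {"offset": [0, 0, 20], "rot": [0, 0, 0], "hand": 1}, {"offset": [0, 0, 12], "rot": [0, 0, 0], "hand": 1}, {"offset": [0, 0, 8], "rot": [0, 0, 0], "hand": 1}, {"offset": [0, 0, 0], "rot": [0, 0, 0], "hand": 0.5}, {"offset": [0, 0, 0], "rot": [0, 0, 0], "hand": 0.3}, {"offset": [0, 0, 0], "rot": [0, 0, 0], "hand": 0.2}, {"offset": [0, 0, 0], "rot": [0, 0, 0], "hand": 0.1}, {"offset": [0, 0, 0], "rot": [0, 0, 0], "hand": -0.1}]'

```text
time: 13.98
tool_pos: [0.5019, 0.2867, 0.0987]
ee_rot: [1.0, 0.0, 0.001, -0.0]
wrist_force: [0.1, 0.1, 1.4]
finger_gap: 0.0612
```

Call:
step_arm --commands '[{"offset": [0, 0, 0], "rot": [0, 0, 0], "hand": -0.5}, {"offset": [0, 0, 0], "rot": [0, 0, 0], "hand": -1}, {"offset": [0, 0, 0], "rot": [0, 0, 0], "hand": -1}, {"offset": [0, 0, 0], "rot": [0, 0, 0], "hand": -1}, {"offset": [0, 0, 0], "rot": [0, 0, 0], "hand": -1}, {"offset": [0, 0, 0], "rot": [0, 0, 0], "hand": -1}, {"offset": [0, 0, 0], "rot": [0, 0, 0], "hand": -1}, {"offset": [0, 0, 0], "rot": [0, 0, 0], "hand": -1}, {"offset": [0, 0, 0], "rot": [0, 0, 0], "hand": -1}, {"offset": [0, 0, 0], "rot": [0, 0, 0], "hand": -1}]'

```text
time: 14.82
tool_pos: [0.5018, 0.2866, 0.0985]
ee_rot: [1.0, 0.0, 0.0, -0.0]
wrist_force: [-0.2, -0.7, 6.6]
finger_gap: 0.0537
```

Call:
step_arm --commands '[{"offset": [0, 0, -10], "rot": [0, 0, 0], "hand": -1}, {"offset": [0, 0, -25], "rot": [0, 0, 0], "hand": -1}, {"offset": [0, 0, -30], "rot": [0, 0, 0], "hand": -1}, {"offset": [0, 0, -25], "rot": [0, 0, 0], "hand": -1}, {"offset": [0, 0, -10], "rot": [0, 0, 0], "hand": -1}, {"offset": [-4, 20, 0], "rot": [0, 0, 0], "hand": -1}, {"offset": [-4, 34, 0], "rot": [0, 0, 0], "hand": -1}, {"offset": [-4, 34, 0], "rot": [0, 0, 0], "hand": -1}, {"offset": [-4, 34, 0], "rot": [0, 0, 0], "hand": -1}, {"offset": [-4, 34, 0], "rot": [0, 0, 0], "hand": -1}]'

```text
time: 15.65
tool_pos: [0.4806, 0.1291, 0.1976]
ee_rot: [1.0, 0.0, -0.0, 0.0]
wrist_force: [1.4, -0.1, -2.6]
finger_gap: 0.0539
```

Call:
step_arm --commands '[{"offset": [-4, 36, 0], "rot": [0, 0, 0], "hand": -1}, {"offset": [-4, 36, 0], "rot": [0, 0, 0], "hand": -1}, {"offset": [-4, 36, 0], "rot": [0, 0, 0], "hand": -1}, {"offset": [-4, 36, 0], "rot": [0, 0, 0], "hand": -1}, {"offset": [-4, 36, 0], "rot": [0, 0, 0], "hand": -1}, {"offset": [-4, 36, 0], "rot": [0, 0, 0], "hand": -1}, {"offset": [-4, 36, 0], "rot": [0, 0, 0], "hand": -1}, {"offset": [-4, 36, 0], "rot": [0, 0, 0], "hand": -1}, {"offset": [-4, 36, 0], "rot": [0, 0, 0], "hand": -1}, {"offset": [-2, 30, 0], "rot": [0, 0, 0], "hand": -1}]'

```text
time: 16.48
tool_pos: [0.4425, -0.2257, 0.1977]
ee_rot: [1.0, -0.0, -0.0, -0.0]
wrist_force: [0.3, -0.3, -0.9]
finger_gap: 0.0532
```

Call:
step_arm --commands '[{"offset": [0, 11, 0], "rot": [0, 0, 0], "hand": -1}, {"offset": [0, 0, 10], "rot": [0, 0, 0], "hand": -1}, {"offset": [0, 0, 25], "rot": [0, 0, 0], "hand": -1}, {"offset": [0, 0, 30], "rot": [0, 0, 0], "hand": -1}, {"offset": [0, 0, 30], "rot": [0, 0, 0], "hand": -1}, {"offset": [0, 0, 25], "rot": [0, 0, 0], "hand": -1}, {"offset": [0, 0, 10], "rot": [0, 0, 0], "hand": -1}, {"offset": [0, 0, 0], "rot": [0, 0, 0], "hand": -1}, {"offset": [0, 0, 0], "rot": [0, 0, 0], "hand": -1}, {"offset": [0, 0, 0], "rot": [0, 0, 0], "hand": -1}]'

```text
time: 17.32
tool_pos: [0.4442, -0.2348, 0.0692]
ee_rot: [1.0, 0.0, 0.001, 0.0]
wrist_force: [0.4, -0.3, -1.3]
finger_gap: 0.0537
```

Run:
```python
from h import *
s=ctrl.observe();print(s["tool_pos"],s["finger_gap"],s["wrist_force"])
c=cap("side","s5");cv2.imwrite("pics/s5b.png",cv2.resize(c["img"][160:380,330:540],None,fx=3,fy=2.7,interpolation=cv2.INTER_CUBIC))
```

```text
[ 0.44422451 -0.23480956  0.0691635 ] 0.0537287975880699 [ 0.42804257 -0.25439744 -1.33367383]
```

View pics/s5b.png

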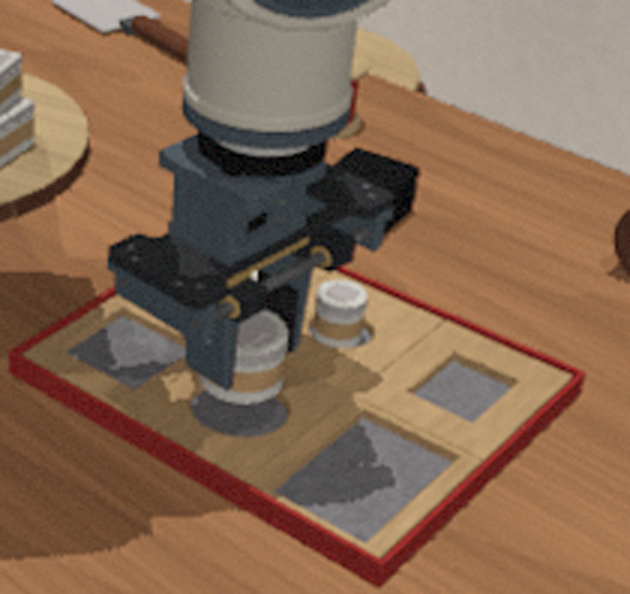

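Held upright over the large round recess at (240,410). Lowering 35 mm.

Call:
step_arm --commands '[{"offset": [0, 0, 8], "rot": [0, 0, 0], "hand": -1}, {"offset": [0, 0, 8], "rot": [0, 0, 0], "hand": -1}, {"offset": [0, 0, 8], "rot": [0, 0, 0], "hand": -1}, {"offset": [0, 0, 6], "rot": [0, 0, 0], "hand": -1}, {"offset": [0, 0, 3], "rot": [0, 0, 0], "hand": -1}, {"offset": [0, 0, 2], "rot": [0, 0, 0], "hand": -1}, {"offset": [0, 0, 0], "rot": [0, 0, 0], "hand": -1}, {"offset": [0, 0, 0], "rot": [0, 0, 0], "hand": -1}, {"offset": [0, 0, 0], "rot": [0, 0, 0], "hand": -1}, {"offset": [0, 0, 0], "rot": [0, 0, 0], "hand": -1}]'

```text
time: 18.2
tool_pos: [0.443, -0.2344, 0.033]
ee_rot: [1.0, 0.0, -0.0, -0.0]
wrist_force: [-5.2, 0.7, 11.7]
finger_gap: 0.0534
```

Call:
step_arm --commands '[{"offset": [0, 0, 0], "rot": [0, 0, 0], "hand": 0.25}, {"offset": [0, 0, 0], "rot": [0, 0, 0], "hand": 0.3}, {"offset": [0, 0, 0], "rot": [0, 0, 0], "hand": 0.4}, {"offset": [0, 0, 0], "rot": [0, 0, 0], "hand": 0.5}, {"offset": [0, 0, 0], "rot": [0, 0, 0], "hand": 0.6}, {"offset": [0, 0, -10], "rot": [0, 0, 0], "hand": 0.6}, {"offset": [0, 0, -20], "rot": [0, 0, 0], "hand": 0.6}, {"offset": [0, 0, -30], "rot": [0, 0, 0], "hand": 0.8}, {"offset": [0, 0, -40], "rot": [0, 0, 0], "hand": 1}, {"offset": [0, 0, -40], "rot": [0, 0, 0], "hand": 1}]'

```text
time: 19.03
tool_pos: [0.4428, -0.234, 0.1749]
ee_rot: [1.0, -0.0, -0.001, -0.0]
wrist_force: [0.9, -0.4, -0.8]
finger_gap: 0.0894
```

Run:
```python
from h import *
s=ctrl.observe();print(s["tool_pos"],s["finger_gap"],s["wrist_force"])
c=cap("side","s6");cv2.imwrite("pics/s6b.png",cv2.resize(c["img"][160:380,330:540],None,fx=3,fy=2.7,interpolation=cv2.INTER_CUBIC))
```

```text
[ 0.44278538 -0.23397781  0.1748637 ] 0.08942063267130934 [ 0.8682241  -0.44018627 -0.7573644 ]
```

View pics/s6b.png

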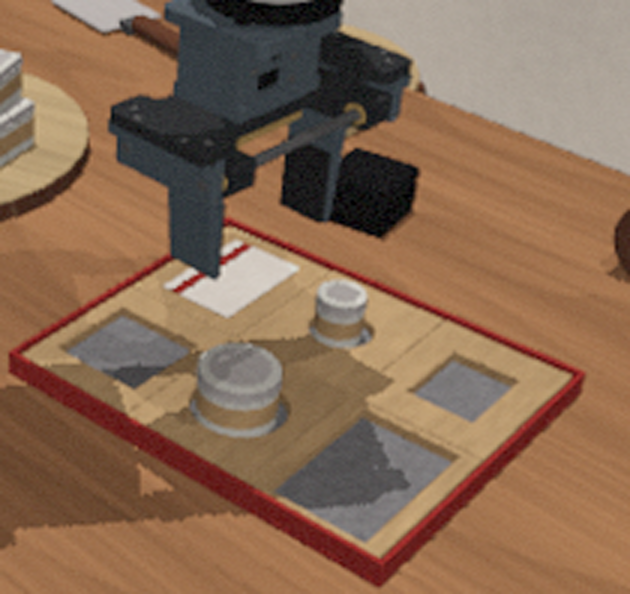

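Both round tins are seated. Moving over for a close look at the caddy and the square tin.

Call:
step_arm --commands '[{"offset": [10, -33.5, -4.5], "rot": [0, 0, 0], "hand": 1}, {"offset": [10, -33.5, -4.5], "rot": [0, 0, 0], "hand": 1}, {"offset": [10, -33.5, -4.5], "rot": [0, 0, 0], "hand": 1}, {"offset": [10, -33.5, -4.5], "rot": [0, 0, 0], "hand": 1}, {"offset": [10, -33.5, -4.5], "rot": [0, 0, 0], "hand": 1}, {"offset": [10, -33.5, -4.5], "rot": [0, 0, 0], "hand": 1}, {"offset": [10, -33.5, -4.5], "rot": [0, 0, 0], "hand": 1}, {"offset": [10, -33.5, -4.5], "rot": [0, 0, 0], "hand": 1}, {"offset": [10, -33.5, -4.5], "rot": [0, 0, 0], "hand": 1}, {"offset": [10, -33.5, -4.5], "rot": [0, 0, 0], "hand": 1}]'

```text
time: 19.92
tool_pos: [0.5435, 0.1024, 0.2189]
ee_rot: [1.0, 0.0, 0.0, -0.0]
wrist_force: [0.8, -0.6, 0.4]
finger_gap: 0.0908
```

Call:
step_arm --commands '[{"offset": [0, 0, 0], "rot": [0, 0, 0], "hand": 1}, {"offset": [0, 0, 0], "rot": [0, 0, 0], "hand": 1}, {"offset": [0, 0, 0], "rot": [0, 0, 0], "hand": 1}, {"offset": [0, 0, 0], "rot": [0, 0, 0], "hand": 1}, {"offset": [0, 0, 0], "rot": [0, 0, 0], "hand": 1}, {"offset": [0, 0, 0], "rot": [0, 0, 0], "hand": 1}, {"offset": [0, 0, 0], "rot": [0, 0, 0], "hand": 1}, {"offset": [0, 0, 0], "rot": [0, 0, 0], "hand": 1}, {"offset": [0, 0, 0], "rot": [0, 0, 0], "hand": 1}, {"offset": [0, 0, 0], "rot": [0, 0, 0], "hand": 1}]'

```text
time: 20.75
tool_pos: [0.5435, 0.1004, 0.2179]
ee_rot: [1.0, -0.0, -0.0, 0.0]
wrist_force: [-0.2, 0.2, 0.3]
finger_gap: 0.0912
```

Run:
```python
from h import *
s=ctrl.observe();print(s["tool_pos"])
c=cap("wrist","w7");cv2.imwrite("pics/w7b.png",cv2.resize(c["img"][0:235,220:410],None,fx=2.5,fy=2.5,interpolation=cv2.INTER_CUBIC))
```

```text
[0.54349314 0.10038559 0.21792559]
```

View pics/w7b.png

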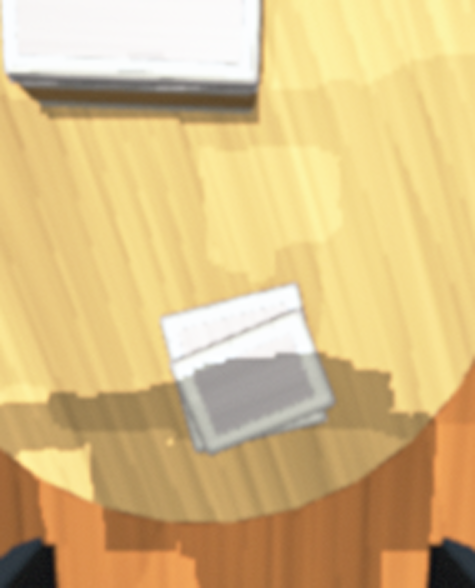

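Run:
```python
from h import *
from m1 import rect
np.set_printoptions(precision=4,suppress=True)
c=cap("wrist")
A=lambda l:(np.array(l)+.5)/2.5-.5+[220,0]
print(rect(onz(c,A([[173,361],[301,310],[332,404],[210,453]]),.118)))
print(rect(onz(c,A([[162,318],[297,284],[328,419],[195,445]]),.072)))
```

```text
(array([0.5469, 0.1472]), [np.float64(48.12048997642789), np.float64(47.424848642352686), np.float64(35.393673324103155), np.float64(34.6700264641213)], array([21.6782, 20.4642]))
(array([0.5442, 0.1489]), [np.float64(56.56346947479337), np.float64(57.600787481920285), np.float64(54.16008824600208), np.float64(56.6425828826663)], array([12.3995, 14.0151]))
```

Both looks agree: caddy at (0.5467, 0.1473), yaw 0.37, sides 48 × 35. Aligning the jaws with its long side.

Call:
step_arm --commands '[{"offset": [1.5, -23.5, 0], "rot": [0, 0, 0], "hand": 1}, {"offset": [1.5, -23.5, 0], "rot": [0, 0, 0], "hand": 1}, {"offset": [0, 0, 0], "rot": [0, 0, -0.0925], "hand": 1}, {"offset": [0, 0, 0], "rot": [0, 0, -0.0925], "hand": 1}, {"offset": [0, 0, 0], "rot": [0, 0, -0.0925], "hand": 1}, {"offset": [0, 0, 0], "rot": [0, 0, -0.0925], "hand": 1}, {"offset": [0, 0, 20], "rot": [0, 0, 0], "hand": 1}, {"offset": [0, 0, 20], "rot": [0, 0, 0], "hand": 1}, {"offset": [0, 0, 0], "rot": [0, 0, 0], "hand": 1}, {"offset": [0, 0, 0], "rot": [0, 0, 0], "hand": 1}]'

```text
time: 21.68
tool_pos: [0.546, 0.1475, 0.1775]
ee_rot: [0.983, 0.184, -0.001, -0.0]
wrist_force: [-0.0, -0.0, 0.4]
finger_gap: 0.0913
```

Call:
step_arm --commands '[{"offset": [0, 0, 20], "rot": [0, 0, 0], "hand": 1}, {"offset": [0, 0, 20], "rot": [0, 0, 0], "hand": 1}, {"offset": [0, 0, 20], "rot": [0, 0, 0], "hand": 1}, {"offset": [0, 0, 12], "rot": [0, 0, 0], "hand": 1}, {"offset": [0, 0, 7], "rot": [0, 0, 0], "hand": 1}, {"offset": [0, 0, 0], "rot": [0, 0, 0], "hand": 0.5}, {"offset": [0, 0, 0], "rot": [0, 0, 0], "hand": 0.3}, {"offset": [0, 0, 0], "rot": [0, 0, 0], "hand": 0.15}, {"offset": [0, 0, 0], "rot": [0, 0, 0], "hand": 0.05}, {"offset": [0, 0, 0], "rot": [0, 0, 0], "hand": -0.1}]'

```text
time: 22.52
tool_pos: [0.5469, 0.1476, 0.0997]
ee_rot: [0.983, 0.184, 0.001, 0.0]
wrist_force: [0.2, -0.3, 1.0]
finger_gap: 0.0605
```

Call:
step_arm --commands '[{"offset": [0, 0, 0], "rot": [0, 0, 0], "hand": -0.5}, {"offset": [0, 0, 0], "rot": [0, 0, 0], "hand": -1}, {"offset": [0, 0, 0], "rot": [0, 0, 0], "hand": -1}, {"offset": [0, 0, 0], "rot": [0, 0, 0], "hand": -1}, {"offset": [0, 0, 0], "rot": [0, 0, 0], "hand": -1}, {"offset": [0, 0, 0], "rot": [0, 0, 0], "hand": -1}, {"offset": [0, 0, 0], "rot": [0, 0, 0], "hand": -1}, {"offset": [0, 0, 0], "rot": [0, 0, 0], "hand": -1}, {"offset": [0, 0, 0], "rot": [0, 0, 0], "hand": -1}, {"offset": [0, 0, 0], "rot": [0, 0, 0], "hand": -1}]'

```text
time: 23.35
tool_pos: [0.5467, 0.1475, 0.0993]
ee_rot: [0.983, 0.184, 0.0, 0.0]
wrist_force: [-0.7, -0.0, 7.3]
finger_gap: 0.0499
```

Call:
step_arm --commands '[{"offset": [0, 0, -10], "rot": [0, 0, 0], "hand": -1}, {"offset": [0, 0, -25], "rot": [0, 0, 0], "hand": -1}, {"offset": [0, 0, -25], "rot": [0, 0, 0], "hand": -1}, {"offset": [0, 0, -20], "rot": [0, 0, 0.092], "hand": -1}, {"offset": [0, 0, 0], "rot": [0, 0, 0.092], "hand": -1}, {"offset": [0, 0, 0], "rot": [0, 0, 0.092], "hand": -1}, {"offset": [-1, 20, 0], "rot": [0, 0, 0], "hand": -1}, {"offset": [-1.5, 34, 0], "rot": [0, 0, 0], "hand": -1}, {"offset": [-1.5, 34, 0], "rot": [0, 0, 0], "hand": -1}, {"offset": [-1.5, 34, 0], "rot": [0, 0, 0], "hand": -1}]'

```text
time: 24.18
tool_pos: [0.5523, 0.0244, 0.1796]
ee_rot: [0.999, 0.047, 0.0, 0.0]
wrist_force: [0.2, -0.3, -1.1]
finger_gap: 0.0501
```

Call:
step_arm --commands '[{"offset": [-1.3, 34, 0], "rot": [0, 0, 0], "hand": -1}, {"offset": [-1.3, 34, 0], "rot": [0, 0, 0], "hand": -1}, {"offset": [-1.3, 34, 0], "rot": [0, 0, 0], "hand": -1}, {"offset": [-1.3, 34, 0], "rot": [0, 0, 0], "hand": -1}, {"offset": [-1.3, 34, 0], "rot": [0, 0, 0], "hand": -1}, {"offset": [-1.3, 34, 0], "rot": [0, 0, 0], "hand": -1}, {"offset": [-1.3, 34, 0], "rot": [0, 0, 0], "hand": -1}, {"offset": [-1.3, 34, 0], "rot": [0, 0, 0], "hand": -1}, {"offset": [-1.3, 34, 0], "rot": [0, 0, 0], "hand": -1}, {"offset": [-1, 28, 0], "rot": [0, 0, 0], "hand": -1}]'

```text
time: 25.02
tool_pos: [0.5709, -0.3106, 0.1795]
ee_rot: [0.999, 0.047, 0.0, 0.0]
wrist_force: [0.4, 1.0, -0.5]
finger_gap: 0.0502
```

Call:
step_arm --commands '[{"offset": [0, 10, 0], "rot": [0, 0, 0], "hand": -1}, {"offset": [0, 0, 10], "rot": [0, 0, 0], "hand": -1}, {"offset": [0, 0, 20], "rot": [0, 0, 0], "hand": -1}, {"offset": [0, 0, 30], "rot": [0, 0, 0], "hand": -1}, {"offset": [0, 0, 30], "rot": [0, 0, 0], "hand": -1}, {"offset": [0, 0, 20], "rot": [0, 0, 0], "hand": -1}, {"offset": [0, 0, 0], "rot": [0, 0, 0], "hand": -1}, {"offset": [0, 0, 0], "rot": [0, 0, 0], "hand": -1}, {"offset": [0, 0, 0], "rot": [0, 0, 0], "hand": -1}, {"offset": [0, 0, 0], "rot": [0, 0, 0], "hand": -1}]'

```text
time: 25.85
tool_pos: [0.573, -0.3183, 0.0707]
ee_rot: [0.999, 0.047, 0.001, 0.001]
wrist_force: [-0.1, -0.1, -1.1]
finger_gap: 0.05
```

Run:
```python
from h import *
s=ctrl.observe();print(s["tool_pos"],s["finger_gap"],s["wrist_force"])
c=cap("side","s8");cv2.imwrite("pics/s8b.png",cv2.resize(c["img"][160:380,330:540],None,fx=3,fy=2.7,interpolation=cv2.INTER_CUBIC))
```

```text
[ 0.57301857 -0.31826737  0.07073096] 0.04997798742209544 [-0.10281342 -0.06734599 -1.13026027]
```

View pics/s8b.png

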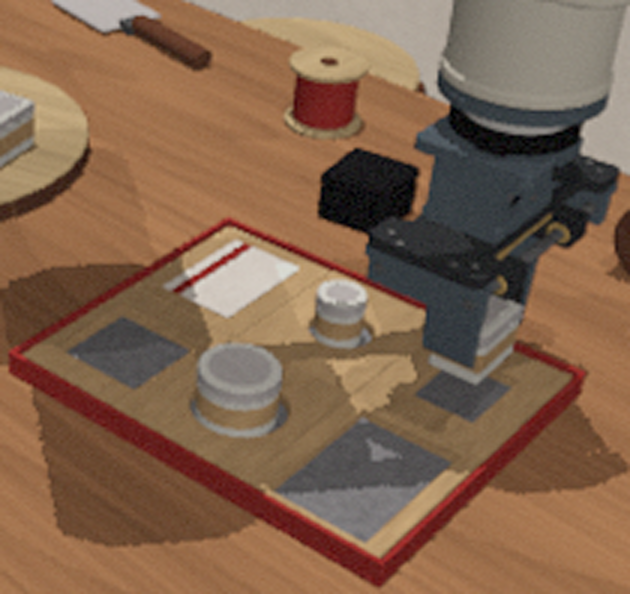

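The caddy hangs square above its recess at (462,393). Lowering 35 mm.

Call:
step_arm --commands '[{"offset": [0, 0, 8], "rot": [0, 0, 0], "hand": -1}, {"offset": [0, 0, 8], "rot": [0, 0, 0], "hand": -1}, {"offset": [0, 0, 8], "rot": [0, 0, 0], "hand": -1}, {"offset": [0, 0, 6], "rot": [0, 0, 0], "hand": -1}, {"offset": [0, 0, 3], "rot": [0, 0, 0], "hand": -1}, {"offset": [0, 0, 2], "rot": [0, 0, 0], "hand": -1}, {"offset": [0, 0, 0], "rot": [0, 0, 0], "hand": -1}, {"offset": [0, 0, 0], "rot": [0, 0, 0], "hand": -1}, {"offset": [0, 0, 0], "rot": [0, 0, 0], "hand": -1}, {"offset": [0, 0, 0], "rot": [0, 0, 0], "hand": -1}]'

```text
time: 26.73
tool_pos: [0.5717, -0.3181, 0.0345]
ee_rot: [0.999, 0.047, -0.0, -0.0]
wrist_force: [-6.1, 2.6, 15.7]
finger_gap: 0.0498
```

Call:
step_arm --commands '[{"offset": [0, 0, 0], "rot": [0, 0, 0], "hand": 0.15}, {"offset": [0, 0, 0], "rot": [0, 0, 0], "hand": 0.2}, {"offset": [0, 0, 0], "rot": [0, 0, 0], "hand": 0.3}, {"offset": [0, 0, 0], "rot": [0, 0, 0], "hand": 0.4}, {"offset": [0, 0, 0], "rot": [0, 0, 0], "hand": 0.5}, {"offset": [0, 0, -10], "rot": [0, 0, 0], "hand": 0.5}, {"offset": [0, 0, -20], "rot": [0, 0, 0], "hand": 0.5}, {"offset": [0, 0, -30], "rot": [0, 0, 0], "hand": 0.7}, {"offset": [0, 0, -40], "rot": [0, 0, 0], "hand": 1}, {"offset": [0, 0, -40], "rot": [0, 0, 0], "hand": 1}]'

```text
time: 27.57
tool_pos: [0.5716, -0.3178, 0.1757]
ee_rot: [0.999, 0.047, -0.0, -0.0]
wrist_force: [0.2, -0.1, 1.5]
finger_gap: 0.0854
```

Run:
```python
from h import *
s=ctrl.observe();print(s["tool_pos"],s["finger_gap"],s["wrist_force"])
c=cap("side","s9");cv2.imwrite("pics/s9b.png",cv2.resize(c["img"][160:380,330:540],None,fx=3,fy=2.7,interpolation=cv2.INTER_CUBIC))
```

```text
[ 0.57155914 -0.31780031  0.17568318] 0.08537144531619664 [ 0.21262232 -0.11912932  1.4578231 ]
```

View pics/s9b.png

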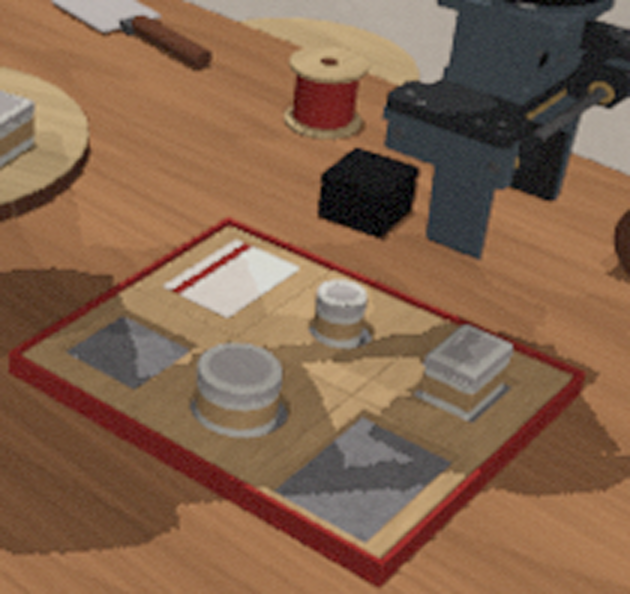

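Caddy seated. Back over the board for a fresh look at the square tin, now uncovered.

Call:
step_arm --commands '[{"offset": [1, -35, -4], "rot": [0, 0, 0], "hand": 1}, {"offset": [1, -38, -4], "rot": [0, 0, 0], "hand": 1}, {"offset": [1, -38, -4], "rot": [0, 0, 0], "hand": 1}, {"offset": [1, -38, -4], "rot": [0, 0, 0], "hand": 1}, {"offset": [1, -38, -4], "rot": [0, 0, 0], "hand": 1}, {"offset": [1, -38, -4], "rot": [0, 0, 0], "hand": 1}, {"offset": [1, -38, -4], "rot": [0, 0, 0], "hand": 1}, {"offset": [1, -38, -4], "rot": [0, 0, 0], "hand": 1}, {"offset": [1, -38, -4], "rot": [0, 0, 0], "hand": 1}, {"offset": [1, -38, -4], "rot": [0, 0, 0], "hand": 1}]'

```text
time: 28.45
tool_pos: [0.5462, 0.0599, 0.2149]
ee_rot: [0.999, 0.047, 0.0, 0.0]
wrist_force: [1.1, 0.4, -1.2]
finger_gap: 0.0914
```

Call:
step_arm --commands '[{"offset": [2, -38, -2], "rot": [0, 0, 0], "hand": 1}, {"offset": [0, 0, 0], "rot": [0, 0, 0], "hand": 1}, {"offset": [0, 0, 0], "rot": [0, 0, -0.07], "hand": 1}, {"offset": [0, 0, 0], "rot": [0, 0, -0.07], "hand": 1}, {"offset": [0, 0, 0], "rot": [0, 0, 0], "hand": 1}, {"offset": [0, 0, 0], "rot": [0, 0, 0], "hand": 1}, {"offset": [0, 0, 0], "rot": [0, 0, 0], "hand": 1}, {"offset": [0, 0, 0], "rot": [0, 0, 0], "hand": 1}, {"offset": [0, 0, 0], "rot": [0, 0, 0], "hand": 1}, {"offset": [0, 0, 0], "rot": [0, 0, 0], "hand": 1}]'

```text
time: 29.28
tool_pos: [0.5451, 0.096, 0.2159]
ee_rot: [0.993, 0.116, -0.0, -0.0]
wrist_force: [-0.1, 0.4, 0.2]
finger_gap: 0.0913
```

Run:
```python
from h import *
s=ctrl.observe();print(s["tool_pos"],s["ee_rot"])
c=cap("wrist","w10");cv2.imwrite("pics/w10b.png",cv2.resize(c["img"][0:235,180:450],None,fx=2.5,fy=2.5,interpolation=cv2.INTER_CUBIC))
```

```text
[0.5451249  0.09601043 0.21594662] [ 9.93220369e-01  1.16246713e-01 -7.15354508e-06 -7.96138765e-07]
```

View pics/w10b.png

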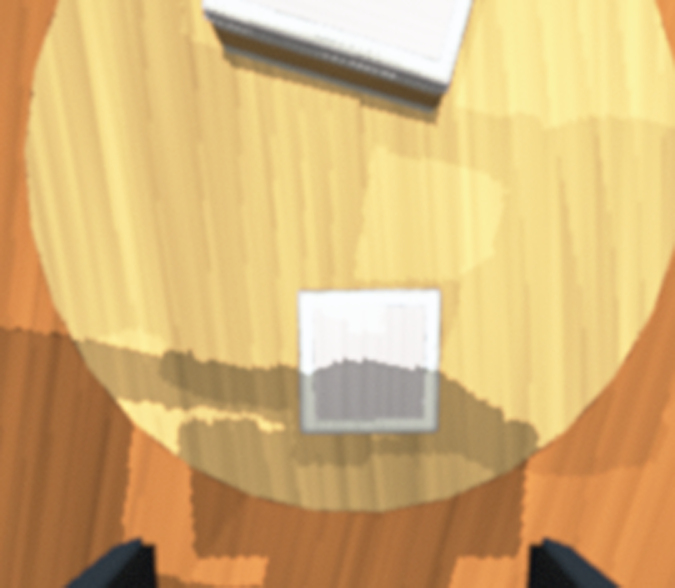

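Run:
```python
from h import *
from m1 import rect
np.set_printoptions(precision=4,suppress=True)
c=cap("wrist"); s=ctrl.observe()
A=lambda l:(np.array(l)+.5)/2.5-.5+[180,0]
m,l,a=rect(onz(c,A([[298,290],[441,290],[439,433],[300,433]]),.072));print(m,l,a)
Rt=R.from_quat(s["ee_rot"]).as_matrix()
print(Rt.T@(np.r_[m,.048]-s["tool_pos"])*1e3)
```

```text
[0.5439 0.1479] [np.float64(57.57486311948989), np.float64(58.77588241422778), np.float64(58.11733073621297), np.float64(58.12465839884101)] [13.3741 13.9283]
[ 10.8566 -50.7188 167.8945]
```

Square tin: 58 × 58, centre (0.5439, 0.1479), yaw 13.6°, matching the tool yaw. Moving over it and down.

Call:
step_arm --commands '[{"offset": [5.5, -25, 0], "rot": [0, 0, 0], "hand": 1}, {"offset": [5.5, -25.5, 0], "rot": [0, 0, 0], "hand": 1}, {"offset": [0, 0, 25], "rot": [0, 0, 0], "hand": 1}, {"offset": [0, 0, 30], "rot": [0, 0, 0], "hand": 1}, {"offset": [0, 0, 25], "rot": [0, 0, 0], "hand": 1}, {"offset": [0, 0, 20], "rot": [0, 0, 0], "hand": 1}, {"offset": [0, 0, 0], "rot": [0, 0, 0], "hand": 1}, {"offset": [0, 0, 0], "rot": [0, 0, 0], "hand": 1}, {"offset": [0, 0, 0], "rot": [0, 0, 0], "hand": 1}, {"offset": [0, 0, 0], "rot": [0, 0, 0], "hand": 1}]'

```text
time: 30.22
tool_pos: [0.5451, 0.148, 0.1174]
ee_rot: [0.993, 0.117, 0.001, -0.0]
wrist_force: [-0.5, 1.7, 0.6]
finger_gap: 0.0915
```

Call:
step_arm --commands '[{"offset": [0, 0, 20], "rot": [0, 0, 0], "hand": 1}, {"offset": [0, 0, 20], "rot": [0, 0, 0], "hand": 1}, {"offset": [0, 0, 15], "rot": [0, 0, 0], "hand": 1}, {"offset": [0, 0, 13], "rot": [0, 0, 0], "hand": 1}, {"offset": [0, 0, 0], "rot": [0, 0, 0], "hand": 1}, {"offset": [0, 0, 0], "rot": [0, 0, 0], "hand": 0.5}, {"offset": [0, 0, 0], "rot": [0, 0, 0], "hand": 0.4}, {"offset": [0, 0, 0], "rot": [0, 0, 0], "hand": 0.3}, {"offset": [0, 0, 0], "rot": [0, 0, 0], "hand": 0.2}, {"offset": [0, 0, 0], "rot": [0, 0, 0], "hand": 0.0}]'

```text
time: 31.05
tool_pos: [0.5445, 0.1479, 0.0486]
ee_rot: [0.993, 0.117, 0.001, -0.0]
wrist_force: [-0.5, 0.1, -0.4]
finger_gap: 0.0605
```

Call:
step_arm --commands '[{"offset": [0, 0, 0], "rot": [0, 0, 0], "hand": -0.5}, {"offset": [0, 0, 0], "rot": [0, 0, 0], "hand": -1}, {"offset": [0, 0, 0], "rot": [0, 0, 0], "hand": -1}, {"offset": [0, 0, 0], "rot": [0, 0, 0], "hand": -1}, {"offset": [0, 0, 0], "rot": [0, 0, 0], "hand": -1}, {"offset": [0, 0, 0], "rot": [0, 0, 0], "hand": -1}, {"offset": [0, 0, 0], "rot": [0, 0, 0], "hand": -1}, {"offset": [0, 0, 0], "rot": [0, 0, 0], "hand": -1}, {"offset": [0, 0, 0], "rot": [0, 0, 0], "hand": -1}, {"offset": [0, 0, 0], "rot": [0, 0, 0], "hand": -1}]'

```text
time: 31.88
tool_pos: [0.5444, 0.1479, 0.0485]
ee_rot: [0.993, 0.117, 0.0, -0.0]
wrist_force: [-1.9, 0.5, 7.5]
finger_gap: 0.0581
```

Call:
step_arm --commands '[{"offset": [0, 0, -10], "rot": [0, 0, 0], "hand": -1}, {"offset": [0, 0, -25], "rot": [0, 0, 0], "hand": -1}, {"offset": [0, 0, -30], "rot": [0, 0, 0], "hand": -1}, {"offset": [0, 0, -25], "rot": [0, 0, 0.07], "hand": -1}, {"offset": [0, 0, -10], "rot": [0, 0, 0.07], "hand": -1}, {"offset": [-11, 20, 0], "rot": [0, 0, 0], "hand": -1}, {"offset": [-15, 31, 0], "rot": [0, 0, 0], "hand": -1}, {"offset": [-15, 31, 0], "rot": [0, 0, 0], "hand": -1}, {"offset": [-15, 31, 0], "rot": [0, 0, 0], "hand": -1}, {"offset": [-15, 31, 0], "rot": [0, 0, 0], "hand": -1}]'

```text
time: 32.72
tool_pos: [0.486, -0.0033, 0.1486]
ee_rot: [0.999, 0.047, 0.0, 0.0]
wrist_force: [1.5, -0.1, -2.3]
finger_gap: 0.058
```

Call:
step_arm --commands '[{"offset": [-15, 31, 0], "rot": [0, 0, 0], "hand": -1}, {"offset": [-15, 31, 0], "rot": [0, 0, 0], "hand": -1}, {"offset": [-15, 31, 0], "rot": [0, 0, 0], "hand": -1}, {"offset": [-15, 28, 0], "rot": [0, 0, 0], "hand": -1}, {"offset": [-5, 10, 0], "rot": [0, 0, 0], "hand": -1}, {"offset": [0, 0, 10], "rot": [0, 0, 0], "hand": -1}, {"offset": [0, 0, 20], "rot": [0, 0, 0], "hand": -1}, {"offset": [0, 0, 20], "rot": [0, 0, 0], "hand": -1}, {"offset": [0, 0, 20], "rot": [0, 0, 0], "hand": -1}, {"offset": [0, 0, 8], "rot": [0, 0, 0], "hand": -1}]'

```text
time: 33.55
tool_pos: [0.4338, -0.1382, 0.0685]
ee_rot: [0.999, 0.047, -0.001, -0.001]
wrist_force: [-1.5, 0.7, -1.4]
finger_gap: 0.0581
```

Call:
step_arm --commands '[{"offset": [0, 0, 0], "rot": [0, 0, 0], "hand": -1}, {"offset": [0, 0, 0], "rot": [0, 0, 0], "hand": -1}, {"offset": [0, 0, 0], "rot": [0, 0, 0], "hand": -1}, {"offset": [0, 0, 0], "rot": [0, 0, 0], "hand": -1}, {"offset": [0, 0, 0], "rot": [0, 0, 0], "hand": -1}, {"offset": [0, 0, 0], "rot": [0, 0, 0], "hand": -1}, {"offset": [0, 0, 0], "rot": [0, 0, 0], "hand": -1}, {"offset": [0, 0, 0], "rot": [0, 0, 0], "hand": -1}, {"offset": [0, 0, 0], "rot": [0, 0, 0], "hand": -1}, {"offset": [0, 0, 0], "rot": [0, 0, 0], "hand": -1}]'

```text
time: 34.38
tool_pos: [0.4345, -0.1387, 0.0699]
ee_rot: [0.999, 0.047, -0.0, -0.0]
wrist_force: [0.3, -0.2, -2.5]
finger_gap: 0.0579
```

Run:
```python
from h import *
s=ctrl.observe();print(s["tool_pos"],s["finger_gap"],s["wrist_force"])
c=cap("side","s11");cv2.imwrite("pics/s11b.png",cv2.resize(c["img"][160:380,330:540],None,fx=3,fy=2.7,interpolation=cv2.INTER_CUBIC))
```

```text
[ 0.43451319 -0.13873978  0.0699273 ] 0.05794876018727365 [ 0.31301005 -0.23006351 -2.45906434]
```

View pics/s11b.png

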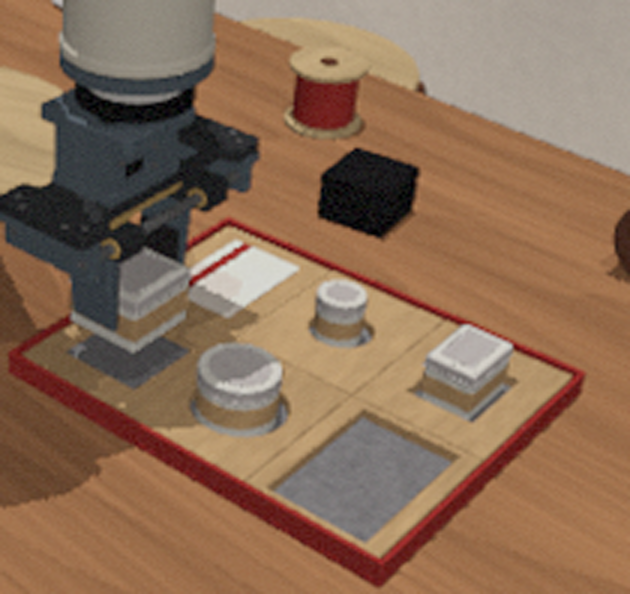

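The square tin hangs over its recess at (130,350). Lowering 35 mm.

Call:
step_arm --commands '[{"offset": [0, 0, 8], "rot": [0, 0, 0], "hand": -1}, {"offset": [0, 0, 8], "rot": [0, 0, 0], "hand": -1}, {"offset": [0, 0, 8], "rot": [0, 0, 0], "hand": -1}, {"offset": [0, 0, 6], "rot": [0, 0, 0], "hand": -1}, {"offset": [0, 0, 3], "rot": [0, 0, 0], "hand": -1}, {"offset": [0, 0, 2], "rot": [0, 0, 0], "hand": -1}, {"offset": [0, 0, 0], "rot": [0, 0, 0], "hand": -1}, {"offset": [0, 0, 0], "rot": [0, 0, 0], "hand": -1}, {"offset": [0, 0, 0], "rot": [0, 0, 0], "hand": -1}, {"offset": [0, 0, 0], "rot": [0, 0, 0], "hand": -1}]'

```text
time: 35.27
tool_pos: [0.4346, -0.1388, 0.035]
ee_rot: [0.999, 0.047, 0.0, 0.0]
wrist_force: [-0.8, 0.5, -2.0]
finger_gap: 0.058
```

Call:
step_arm --commands '[{"offset": [0, 0, 0], "rot": [0, 0, 0], "hand": 0.35}, {"offset": [0, 0, 0], "rot": [0, 0, 0], "hand": 0.4}, {"offset": [0, 0, 0], "rot": [0, 0, 0], "hand": 0.5}, {"offset": [0, 0, 0], "rot": [0, 0, 0], "hand": 0.6}, {"offset": [0, 0, 0], "rot": [0, 0, 0], "hand": 0.65}, {"offset": [0, 0, -10], "rot": [0, 0, 0], "hand": 0.65}, {"offset": [0, 0, -20], "rot": [0, 0, 0], "hand": 0.65}, {"offset": [0, 0, -30], "rot": [0, 0, 0], "hand": 0.8}, {"offset": [0, 0, -40], "rot": [0, 0, 0], "hand": 1}, {"offset": [0, 0, -40], "rot": [0, 0, 0], "hand": 1}]'

```text
time: 36.1
tool_pos: [0.4337, -0.1383, 0.1762]
ee_rot: [0.999, 0.047, -0.001, -0.0]
wrist_force: [2.3, -1.1, -0.5]
finger_gap: 0.0902
```

Run:
```python
from h import *
s=ctrl.observe();print(s["tool_pos"],s["finger_gap"],s["wrist_force"],s["joint_positions"])
c=cap("side","s12");cv2.imwrite("pics/s12b.png",cv2.resize(c["img"][160:380,330:540],None,fx=3,fy=2.7,interpolation=cv2.INTER_CUBIC))
```

```text
[ 0.43369732 -0.13834951  0.17620721] 0.09018387278416877 [ 2.28132897 -1.08620434 -0.48366016] [-4.40079951e-01  3.18757979e-01  1.80593360e+00 -2.40641247e-05
  1.01871988e+00 -5.34063995e-01]
```

View pics/s12b.png

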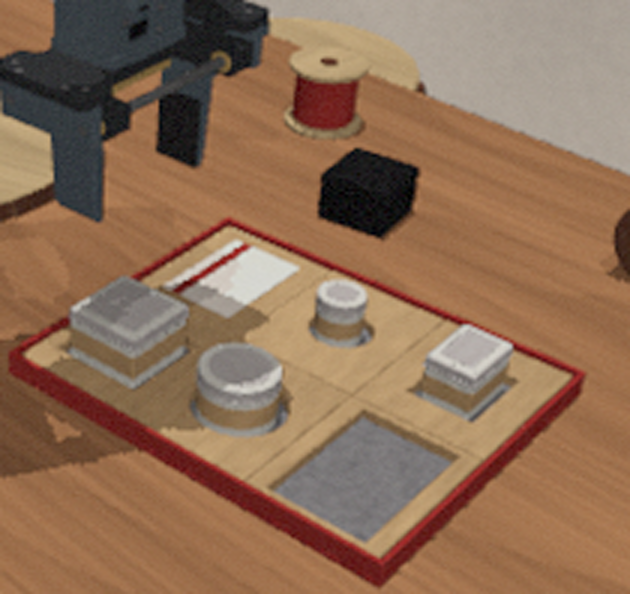

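Four are seated. A fresh look at the oblong tin before gripping.

Call:
step_arm --commands '[{"offset": [10, -36, -5], "rot": [0, 0, 0], "hand": 1}, {"offset": [10, -36, -5], "rot": [0, 0, 0], "hand": 1}, {"offset": [10, -36, -5], "rot": [0, 0, 0], "hand": 1}, {"offset": [10, -36, -5], "rot": [0, 0, 0], "hand": 1}, {"offset": [10, -36, -5], "rot": [0, 0, 0], "hand": 1}, {"offset": [10, -36, -5], "rot": [0, 0, 0], "hand": 1}, {"offset": [10, -36, -5], "rot": [0, 0, 0], "hand": 1}, {"offset": [10, -36, -5], "rot": [0, 0, 0], "hand": 1}, {"offset": [10, -36, -5], "rot": [0, 0, 0], "hand": 1}, {"offset": [10, -36, -5], "rot": [0, 0, 0], "hand": 1}]'

```text
time: 36.98
tool_pos: [0.5, 0.2311, 0.2251]
ee_rot: [0.999, 0.047, -0.0, 0.0]
wrist_force: [0.9, -0.5, 0.1]
finger_gap: 0.0912
```

Call:
step_arm --commands '[{"offset": [0, 0, 0], "rot": [0, 0, 0], "hand": 1}, {"offset": [0, 0, 0], "rot": [0, 0, 0], "hand": 1}, {"offset": [0, 0, 0], "rot": [0, 0, 0], "hand": 1}, {"offset": [0, 0, 0], "rot": [0, 0, 0], "hand": 1}, {"offset": [0, 0, 0], "rot": [0, 0, 0], "hand": 1}, {"offset": [0, 0, 0], "rot": [0, 0, 0], "hand": 1}, {"offset": [0, 0, 0], "rot": [0, 0, 0], "hand": 1}, {"offset": [0, 0, 0], "rot": [0, 0, 0], "hand": 1}, {"offset": [0, 0, 0], "rot": [0, 0, 0], "hand": 1}, {"offset": [0, 0, 0], "rot": [0, 0, 0], "hand": 1}]'

```text
time: 37.82
tool_pos: [0.5003, 0.229, 0.2249]
ee_rot: [0.999, 0.047, 0.0, -0.0]
wrist_force: [-0.2, -0.9, -0.4]
finger_gap: 0.091
```

Run:
```python
from h import *
s=ctrl.observe();print(s["tool_pos"],s["ee_rot"])
c=cap("wrist","w13");cv2.imwrite("pics/w13b.png",cv2.resize(c["img"][0:235,180:450],None,fx=2.5,fy=2.5,interpolation=cv2.INTER_CUBIC))
```

```text
[0.50030507 0.22895049 0.22494423] [ 9.98900127e-01  4.68885566e-02  7.04234485e-06 -1.86799596e-05]
```

View pics/w13b.png

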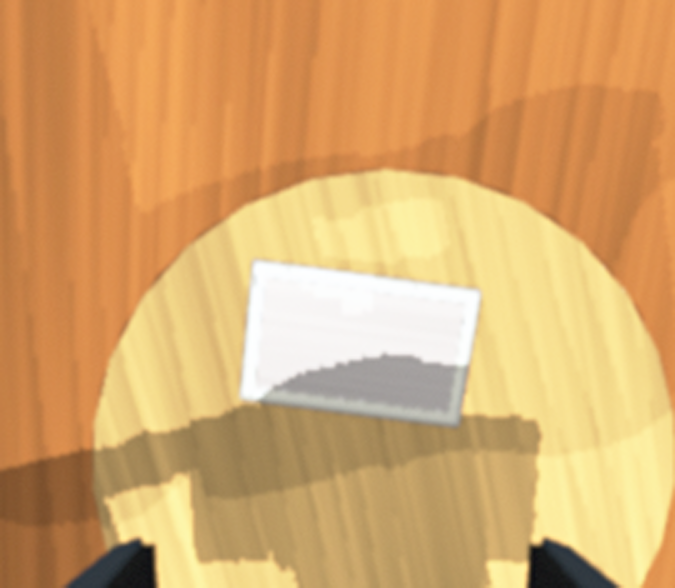

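Run:
```python
from h import *
from m1 import rect
np.set_printoptions(precision=4,suppress=True)
c=cap("wrist"); s=ctrl.observe()
A=lambda l:(np.array(l)+.5)/2.5-.5+[180,0]
m,l,a=rect(onz(c,A([[254,260],[482,290],[459,426],[241,401]]),.072));print(m,l,a)
Rt=R.from_quat(s["ee_rot"]).as_matrix()
print(Rt.T@(np.r_[m,.048]-s["tool_pos"])*1e3)
```

```text
[0.5015 0.2866] [np.float64(94.86945884366693), np.float64(94.89434008052511), np.float64(58.218165521242355), np.float64(57.20563198142779)] [-1.4719 -1.8649]
[  6.6134 -57.1558 176.9024]
```

Oblong: 95 × 58, centre (0.5015, 0.2866), yaw −1.67°, agreeing with the first look. It must be gripped across its 58 mm side, so the tool turns to 88.3°.

Call:
step_arm --commands '[{"offset": [3, -28.5, 0], "rot": [0, 0, 0], "hand": 1}, {"offset": [3.5, -28.5, 0], "rot": [0, 0, 0], "hand": 1}, {"offset": [0, 0, 0], "rot": [0, 0, -0.1205], "hand": 1}, {"offset": [0, 0, 0], "rot": [0, 0, -0.1205], "hand": 1}, {"offset": [0, 0, 0], "rot": [0, 0, -0.1205], "hand": 1}, {"offset": [0, 0, 0], "rot": [0, 0, -0.1205], "hand": 1}, {"offset": [0, 0, 0], "rot": [0, 0, -0.1205], "hand": 1}, {"offset": [0, 0, 0], "rot": [0, 0, -0.1205], "hand": 1}, {"offset": [0, 0, 0], "rot": [0, 0, -0.1205], "hand": 1}, {"offset": [0, 0, 0], "rot": [0, 0, -0.1205], "hand": 1}]'

```text
time: 38.75
tool_pos: [0.5014, 0.2865, 0.2249]
ee_rot: [0.862, 0.507, -0.0, 0.0]
wrist_force: [-0.5, -0.8, 0.1]
finger_gap: 0.0912
```

Call:
step_arm --commands '[{"offset": [0, 0, 10], "rot": [0, 0, -0.1205], "hand": 1}, {"offset": [0, 0, 20], "rot": [0, 0, -0.1205], "hand": 1}, {"offset": [0, 0, 20], "rot": [0, 0, -0.1205], "hand": 1}, {"offset": [0, 0, 20], "rot": [0, 0, -0.1205], "hand": 1}, {"offset": [0, 0, 20], "rot": [0, 0, 0], "hand": 1}, {"offset": [0, 0, 10], "rot": [0, 0, 0], "hand": 1}, {"offset": [0, 0, 0], "rot": [0, 0, 0], "hand": 1}, {"offset": [0, 0, 0], "rot": [0, 0, 0], "hand": 1}, {"offset": [0, 0, 0], "rot": [0, 0, 0], "hand": 1}, {"offset": [0, 0, 0], "rot": [0, 0, 0], "hand": 1}]'

```text
time: 39.58
tool_pos: [0.502, 0.2867, 0.1261]
ee_rot: [0.718, 0.696, 0.001, 0.0]
wrist_force: [0.0, 0.1, -0.0]
finger_gap: 0.0911
```

Run:
```python
from h import *
s=ctrl.observe();x=R.from_quat(s["ee_rot"]).as_matrix()[:,0];print(s["tool_pos"],np.degrees(np.arctan2(x[1],x[0])))
c=cap("scene","c14");cv2.imwrite("pics/c14b.png",cv2.resize(c["img"][150:320,270:430],None,fx=3.5,fy=3.5,interpolation=cv2.INTER_CUBIC))
```

```text
[0.50204813 0.28673796 0.12610255] 88.21570261635199
```

View pics/c14b.png

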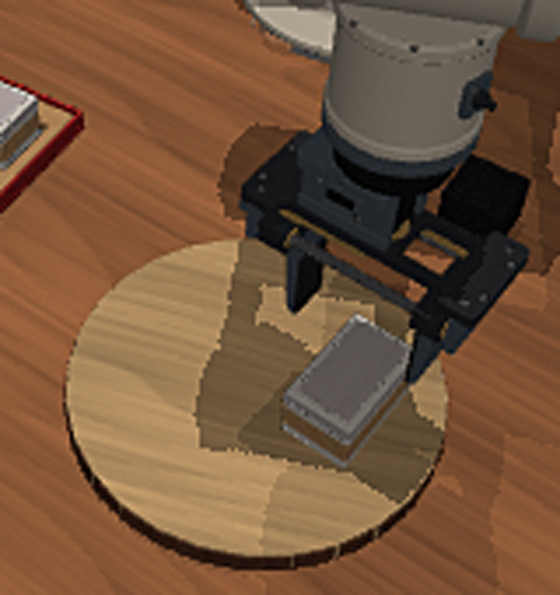

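The jaws straddle the oblong tin across its short side. Descending 78 mm and gripping.

Call:
step_arm --commands '[{"offset": [0, 0, 20], "rot": [0, 0, 0], "hand": 1}, {"offset": [0, 0, 20], "rot": [0, 0, 0], "hand": 1}, {"offset": [0, 0, 20], "rot": [0, 0, 0], "hand": 1}, {"offset": [0, 0, 11], "rot": [0, 0, 0], "hand": 1}, {"offset": [0, 0, 7], "rot": [0, 0, 0], "hand": 1}, {"offset": [0, 0, 0], "rot": [0, 0, 0], "hand": 0.5}, {"offset": [0, 0, 0], "rot": [0, 0, 0], "hand": 0.4}, {"offset": [0, 0, 0], "rot": [0, 0, 0], "hand": 0.3}, {"offset": [0, 0, 0], "rot": [0, 0, 0], "hand": 0.2}, {"offset": [0, 0, 0], "rot": [0, 0, 0], "hand": 0.0}]'

```text
time: 40.47
tool_pos: [0.5018, 0.2866, 0.0477]
ee_rot: [0.718, 0.696, 0.001, 0.0]
wrist_force: [0.7, 0.2, -0.0]
finger_gap: 0.0607
```

Call:
step_arm --commands '[{"offset": [0, 0, 0], "rot": [0, 0, 0], "hand": -0.5}, {"offset": [0, 0, 0], "rot": [0, 0, 0], "hand": -1}, {"offset": [0, 0, 0], "rot": [0, 0, 0], "hand": -1}, {"offset": [0, 0, 0], "rot": [0, 0, 0], "hand": -1}, {"offset": [0, 0, 0], "rot": [0, 0, 0], "hand": -1}, {"offset": [0, 0, 0], "rot": [0, 0, 0], "hand": -1}, {"offset": [0, 0, 0], "rot": [0, 0, 0], "hand": -1}, {"offset": [0, 0, 0], "rot": [0, 0, 0], "hand": -1}, {"offset": [0, 0, 0], "rot": [0, 0, 0], "hand": -1}, {"offset": [0, 0, 0], "rot": [0, 0, 0], "hand": -1}]'

```text
time: 41.3
tool_pos: [0.5018, 0.2866, 0.0476]
ee_rot: [0.718, 0.696, 0.0, 0.0]
wrist_force: [-0.7, 0.4, 7.4]
finger_gap: 0.0577
```

Call:
step_arm --commands '[{"offset": [0, 0, -10], "rot": [0, 0, 0], "hand": -1}, {"offset": [0, 0, -25], "rot": [0, 0, 0], "hand": -1}, {"offset": [0, 0, -30], "rot": [0, 0, 0], "hand": -1}, {"offset": [0, 0, -30], "rot": [0, 0, -0.062], "hand": -1}, {"offset": [0, 0, -15], "rot": [0, 0, -0.062], "hand": -1}, {"offset": [-20, -4, 0], "rot": [0, 0, 0], "hand": -1}, {"offset": [-34, -6, 0], "rot": [0, 0, 0], "hand": -1}, {"offset": [-34, -6, 0], "rot": [0, 0, 0], "hand": -1}, {"offset": [-34, -6, 0], "rot": [0, 0, 0], "hand": -1}, {"offset": [-34, -6, 0], "rot": [0, 0, 0], "hand": -1}]'

```text
time: 42.13
tool_pos: [0.4874, 0.1272, 0.1576]
ee_rot: [0.673, 0.739, 0.0, 0.0]
wrist_force: [0.4, -1.0, -3.4]
finger_gap: 0.0577
```

Call:
step_arm --commands '[{"offset": [-34, -6, 0], "rot": [0, 0, 0], "hand": -1}, {"offset": [-34, -6, 0], "rot": [0, 0, 0], "hand": -1}, {"offset": [-34, -6, 0], "rot": [0, 0, 0], "hand": -1}, {"offset": [-34, -6, 0], "rot": [0, 0, 0], "hand": -1}, {"offset": [-34, -6, 0], "rot": [0, 0, 0], "hand": -1}, {"offset": [-34, -6, 0], "rot": [0, 0, 0], "hand": -1}, {"offset": [-34, -6, 0], "rot": [0, 0, 0], "hand": -1}, {"offset": [-34, -6, 0], "rot": [0, 0, 0], "hand": -1}, {"offset": [-34, -6, 0], "rot": [0, 0, 0], "hand": -1}, {"offset": [-34, -6, 0], "rot": [0, 0, 0], "hand": -1}]'

```text
time: 42.97
tool_pos: [0.4594, -0.2173, 0.1576]
ee_rot: [0.673, 0.739, 0.0, 0.0]
wrist_force: [1.4, 0.1, -2.7]
finger_gap: 0.0579
```

Call:
step_arm --commands '[{"offset": [-34, -6, 0], "rot": [0, 0, 0], "hand": -1}, {"offset": [-34, -6, 0], "rot": [0, 0, 0], "hand": -1}, {"offset": [-30, -5, 0], "rot": [0, 0, 0], "hand": -1}, {"offset": [-16, -1, 0], "rot": [0, 0, 0], "hand": -1}, {"offset": [0, 0, 0], "rot": [0, 0, 0], "hand": -1}, {"offset": [0, 0, 0], "rot": [0, 0, 0], "hand": -1}, {"offset": [0, 0, 0], "rot": [0, 0, 0], "hand": -1}, {"offset": [0, 0, 0], "rot": [0, 0, 0], "hand": -1}, {"offset": [0, 0, 0], "rot": [0, 0, 0], "hand": -1}, {"offset": [0, 0, 0], "rot": [0, 0, 0], "hand": -1}]'

```text
time: 43.8
tool_pos: [0.4528, -0.33, 0.157]
ee_rot: [0.673, 0.74, 0.0, -0.0]
wrist_force: [-0.2, 0.8, -2.9]
finger_gap: 0.0577
```

Run:
```python
from h import *
s=ctrl.observe();x=R.from_quat(s["ee_rot"]).as_matrix();print(s["tool_pos"],np.degrees(np.arctan2(x[1,0],x[0,0])),s["finger_gap"])
print(x.T@(np.array([.4535,-.3302,.0338])-s["tool_pos"])*1e3)
```

```text
[ 0.45277583 -0.32997228  0.15704268] 95.4004856166567 0.05772096785252423
[ -0.31375323   0.71045535 123.24256597]
```

Call:
step_arm --commands '[{"offset": [0, 0.7, 10], "rot": [0, 0, 0], "hand": -1}, {"offset": [0, 0, 20], "rot": [0, 0, 0], "hand": -1}, {"offset": [0, 0, 25], "rot": [0, 0, 0], "hand": -1}, {"offset": [0, 0, 20], "rot": [0, 0, 0], "hand": -1}, {"offset": [0, 0, 13], "rot": [0, 0, 0], "hand": -1}, {"offset": [0, 0, 0], "rot": [0, 0, 0], "hand": -1}, {"offset": [0, 0, 0], "rot": [0, 0, 0], "hand": -1}, {"offset": [0, 0, 0], "rot": [0, 0, 0], "hand": -1}, {"offset": [0, 0, 0], "rot": [0, 0, 0], "hand": -1}, {"offset": [0, 0, 0], "rot": [0, 0, 0], "hand": -1}]'

```text
time: 44.63
tool_pos: [0.4538, -0.3311, 0.0698]
ee_rot: [0.673, 0.739, -0.0, 0.001]
wrist_force: [0.5, 0.7, -3.1]
finger_gap: 0.0581
```

Run:
```python
from h import *
s=ctrl.observe();print(s["tool_pos"],s["finger_gap"],s["wrist_force"])
c=cap("side","s15");cv2.imwrite("pics/s15b.png",cv2.resize(c["img"][160:380,330:540],None,fx=3,fy=2.7,interpolation=cv2.INTER_CUBIC))
```

```text
[ 0.45376332 -0.33105375  0.06980175] 0.05809511968107528 [ 0.54018275  0.74312377 -3.08178079]
```

View pics/s15b.png

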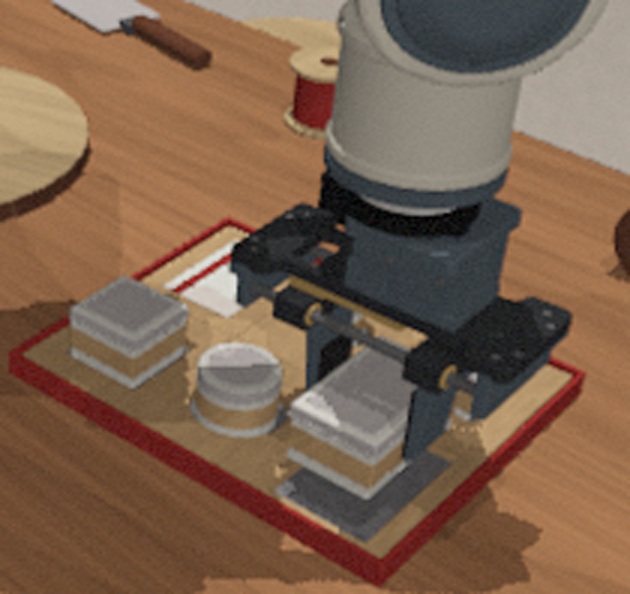

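The oblong tin is aligned over its recess and clear of the neighbours. Lowering 36 mm.

Call:
step_arm --commands '[{"offset": [0, 0, 8], "rot": [0, 0, 0], "hand": -1}, {"offset": [0, 0, 8], "rot": [0, 0, 0], "hand": -1}, {"offset": [0, 0, 8], "rot": [0, 0, 0], "hand": -1}, {"offset": [0, 0, 6], "rot": [0, 0, 0], "hand": -1}, {"offset": [0, 0, 3], "rot": [0, 0, 0], "hand": -1}, {"offset": [0, 0, 2], "rot": [0, 0, 0], "hand": -1}, {"offset": [0, 0, 0], "rot": [0, 0, 0], "hand": -1}, {"offset": [0, 0, 0], "rot": [0, 0, 0], "hand": -1}, {"offset": [0, 0, 0], "rot": [0, 0, 0], "hand": -1}, {"offset": [0, 0, 0], "rot": [0, 0, 0], "hand": -1}]'

```text
time: 45.52
tool_pos: [0.4534, -0.3308, 0.0339]
ee_rot: [0.673, 0.739, -0.0, 0.0]
wrist_force: [-0.1, 0.3, -2.4]
finger_gap: 0.0579
```

Call:
step_arm --commands '[{"offset": [0, 0, 0], "rot": [0, 0, 0], "hand": 0.35}, {"offset": [0, 0, 0], "rot": [0, 0, 0], "hand": 0.4}, {"offset": [0, 0, 0], "rot": [0, 0, 0], "hand": 0.5}, {"offset": [0, 0, 0], "rot": [0, 0, 0], "hand": 0.55}, {"offset": [0, 0, 0], "rot": [0, 0, 0], "hand": 0.6}, {"offset": [0, 0, -10], "rot": [0, 0, 0], "hand": 0.6}, {"offset": [0, 0, -20], "rot": [0, 0, 0], "hand": 0.6}, {"offset": [0, 0, -30], "rot": [0, 0, 0], "hand": 0.6}, {"offset": [0, 0, -40], "rot": [0, 0, 0], "hand": 1}, {"offset": [0, 0, -40], "rot": [0, 0, 0], "hand": 1}]'

```text
time: 46.35
tool_pos: [0.4527, -0.3302, 0.1758]
ee_rot: [0.673, 0.739, 0.0, -0.001]
wrist_force: [1.1, -0.3, 0.5]
finger_gap: 0.0833
```

Run:
```python
from h import *
s=ctrl.observe();print(s["tool_pos"],s["finger_gap"],s["wrist_force"])
c=cap("side","s16");cv2.imwrite("pics/s16b.png",cv2.resize(c["img"][160:380,330:540],None,fx=3,fy=2.7,interpolation=cv2.INTER_CUBIC))
```

```text
[ 0.4527414  -0.33021251  0.17581094] 0.08333649450064257 [ 1.1188929  -0.29135236  0.46547964]
```

View pics/s16b.png

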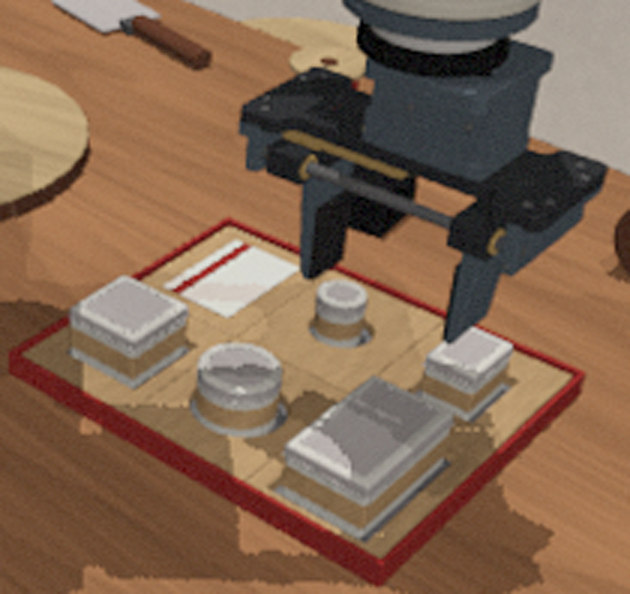

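All five look seated in the side view. I'll rise and turn back for a final overhead check.

Call:
step_arm --commands '[{"offset": [0, 0, -30], "rot": [0, 0, 0], "hand": 1}, {"offset": [0, 0, -35], "rot": [0, 0, 0.1205], "hand": 1}, {"offset": [0, 0, -35], "rot": [0, 0, 0.1205], "hand": 1}, {"offset": [0, 0, -35], "rot": [0, 0, 0.1205], "hand": 1}, {"offset": [0, 0, -35], "rot": [0, 0, 0.1205], "hand": 1}, {"offset": [0, 0, 0], "rot": [0, 0, 0.1205], "hand": 1}, {"offset": [0, 0, 0], "rot": [0, 0, 0.1205], "hand": 1}, {"offset": [0, 0, 0], "rot": [0, 0, 0.1205], "hand": 1}, {"offset": [0, 0, 0], "rot": [0, 0, 0.1205], "hand": 1}, {"offset": [0, 0, 0], "rot": [0, 0, 0.1205], "hand": 1}]'

```text
time: 47.23
tool_pos: [0.453, -0.3305, 0.3447]
ee_rot: [0.959, 0.283, 0.0, 0.0]
wrist_force: [-0.6, -0.3, -0.4]
finger_gap: 0.0913
```

Call:
step_arm --commands '[{"offset": [0, 0, 0], "rot": [0, 0, 0.1205], "hand": 1}, {"offset": [0, 0, 0], "rot": [0, 0, 0.1205], "hand": 1}, {"offset": [0, 0, 0], "rot": [0, 0, 0.1205], "hand": 1}, {"offset": [0, 0, 0], "rot": [0, 0, 0.1205], "hand": 1}, {"offset": [33, -10, 0], "rot": [0, 0, 0], "hand": 1}, {"offset": [33, -10, 0], "rot": [0, 0, 0], "hand": 1}, {"offset": [0, 0, 0], "rot": [0, 0, 0], "hand": 1}, {"offset": [0, 0, 0], "rot": [0, 0, 0], "hand": 1}, {"offset": [0, 0, 0], "rot": [0, 0, 0], "hand": 1}, {"offset": [0, 0, 0], "rot": [0, 0, 0], "hand": 1}]'

```text
time: 48.07
tool_pos: [0.5164, -0.3046, 0.3443]
ee_rot: [0.999, 0.049, -0.0, 0.0]
wrist_force: [-0.5, -0.4, 0.4]
finger_gap: 0.0911
```

Run:
```python
from h import *
s=ctrl.observe();print(s["tool_pos"],s["ee_rot"],s["qd"].max(),s["wrist_force"])
c=cap("wrist","w17");cv2.imwrite("pics/w17b.png",cv2.resize(c["img"][0:240,150:500],None,fx=2.2,fy=2.2,interpolation=cv2.INTER_CUBIC))
```

```text
[ 0.51636172 -0.30458935  0.34432117] [ 9.98821059e-01  4.85435513e-02 -2.63058417e-05  1.19647199e-04] 0.002058325161884807 [-0.50596011 -0.42177137  0.35066302]
```

View pics/w17b.png

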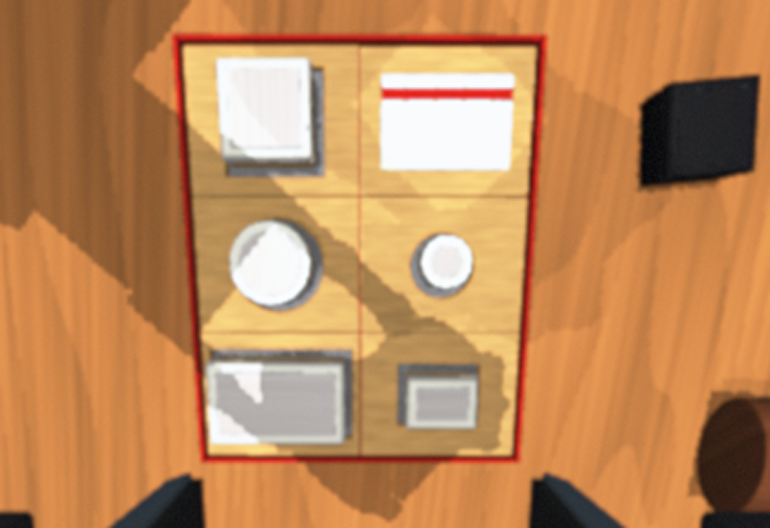

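Run:
```python
from h import *
from m1 import rect,circ
np.set_printoptions(precision=4,suppress=True)
c=cap("wrist")
A=lambda l:(np.array(l)+.5)/2.2-.5+[150,0]
for n,l,z,r in(("sq",[[216,58],[310,57],[313,156],[222,158]],.058,(.4347,-.1392)),("obl",[[207,362],[343,361],[347,440],[210,444]],.058,(.4535,-.3302)),("cad",[[406,378],[476,377],[476,427],[408,429]],.054,(.5725,-.3186))):
    m,s,a=rect(onz(c,A(l),z));print(n,m,(m-r)*1e3,np.round(s,1),a)
for n,l,z,rad,r in(("round",[[230,263],[312,262],[272,220],[273,308]],.054,.027,(.444,-.2345)),("small",[[419,262],[473,262],[446,235],[446,289]],.052,.017,(.563,-.2232))):
    f=circ(onz(c,A(l),z),rad);print(n,f.x,(f.x-r)*1e3,f.fun*1e3)
P=onz(c,A([[174,36],[546,36],[519,460],[203,461]]),.022);print("rim",rect(P))
```

```text
sq [ 0.4347 -0.1393] [ 0.0396 -0.0514] [58.6 58.8 57.8 57.1] [6.4039 6.0978]
obl [ 0.4536 -0.3284] [0.1467 1.8044] [95.  99.  59.3 57.1] [6.6469 5.9329]
cad [ 0.5706 -0.3183] [-1.8757  0.3396] [49.6 49.2 37.3 36.5] [6.8365 8.3571]
round [ 0.4436 -0.2346] [-0.4406 -0.0855] [0.8974 0.7869 1.7684 1.849 ]
small [ 0.5616 -0.2215] [-1.3763  1.6848] [1.3771 1.3759 0.7056 0.731 ]
rim (array([ 0.5036, -0.2289]), [np.float64(248.47886905063368), np.float64(248.0567550942037), np.float64(296.0481521694849), np.float64(295.16642123990067)], array([5.6478, 5.5518]))
```

All five tins are within 2 mm of their recess centres, their sizes come out right at seated height, and the robot is clear. Handing in.

```bash
python3 -c "
from bench import ctrl
print(ctrl.close_job())"
```

```text
the job is handed in; nothing more can be done
None
```

I took both piles apart from the top and set all five tins into their matching recesses, in the order small round, large round, small oblong, square, oblong. I handed the job in at about 48 s of the 136 s allowed; no verdict was reported.

- **Position:** the last overhead check put every tin within about 2.5 mm of its recess centre.
- **Depth:** the side views showed every tin upright and down in its recess. The tool heights at release put all the tins on the recess floors to within about 1 mm.
- **Contact:** the gripper was open and well clear above the box, with the wrist force near zero. The highest wrist force I read was about 17 N, as the small oblong tin touched down.
- **Misfits:** the circle fits to the round tins' edges were off by up to 1.8 mm, from picking blurred edges. The box rim measured about 4 mm short of its given size in both views. Neither matters against the 10 mm limit.

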